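# Clamp a row of slats in the squaring jig with the flat driver

### The arm

A 6-joint arm with a two-finger parallel gripper is mounted at the origin on the work surface. World frame = base frame: x ahead of the robot, y to its left, z up, the work surface at z = 0. Lengths are in m, angles in rad, forces in N, time in s.
With the tool pointing down it reaches from about 0.225 to 0.875 m from the base axis. Payload 3.4 kg.
Tool frame: the origin (TCP) lies between the finger pads; the fingertips stand 11 mm ahead of it and the grasp point (between the pads) lies 8 mm behind it; z points along the fingers, y is the line along which they close (so a half turn about z gives the same grasp; the last joint's range is limited). The gripper opens to 85 mm and grips with 20 to 120 N. Pads are 22 mm wide; open, the fingers measure 114 mm over their backs; the gripper's body (76 mm by 85 mm) begins 54 mm behind the grasp point. The pads swing forward as they close: fully open they stand 13 mm farther back than shut.
Start: joints at [1.18, 0.276, 1.505, -0, 1.361, -0.121], TCP at [0.153, 0.554, 0.242] pointing down, gripper open.
Joint ranges: [-2.89, 2.89], [-0.75, 2.08], [0.22, 2.7], [-1.18, 4.32], [0.11, 2.71], [-2.7, 2.7]. Speed limits (rad/s): [2.57, 2.57, 3.14, 3.14, 3.14, 3.14].

### API

Orientations are given as a unit quaternion [w, x, y, z].
In Python, from rig import sensors, eyes, manip gives the robot as it stands.
- The arm moves only by the tool drive_tool, never from a script. Its argument "deltas" is a list of rows, each an object with "linear": the shift along the world's x, y, z in mm, a list of three; "twist": the turn about the world's z in degrees; "claw": the opening, from 0 (shut) to 1 (fully open). In form: [{"linear": [tx, ty, tz], "twist": twist, "claw": claw}, ...]. A call has 1 to 12 rows; each row is the pose to reach, as a shift and turn from the pose commanded when the call began; what a row does not reach only later rows make up. A row lasts 1/12 s, in which the tool goes at most 41.7 mm and 7.16 degrees, less where a joint would pass 70% of its speed; a pose out of reach is approached as far as the arm can. A call with a gripper value outside its range is refused whole. The fingers move at their own pace and stop on an object; "squeeze" is the grip in N (left out, the last holds). Time passes only in rows, so rows that repeat a pose let the fingers close. It gives the time, the measured TCP pose, the force, the opening and the grip force at its end, in the units of the state.
- sensors.get_state(): the state, without advancing time (a new reading comes with each control period).
- eyes.get_image(name): name is "side" or "top" or "wrist"; returns the picture (480x640x3 uint8, red, green, blue); there is no depth.
- eyes.camera_model(name): a dict with "intrinsics" (3x3 intrinsics, pixels), "dist" ([k1, k2, p1, p2, k3] as OpenCV has them; the pictures are not rectified), "R" (3x3) and "t" (3): a world point X has camera coordinates R X + t. Camera axes: x right, y down, z forward; pixel columns grow to the right and rows downward; lengths in m; the calibration is good to about 2 mm. A picture is of the moment at which its call begins: read the wrist's pose just before it. camera_model takes no time and is no camera call; for the wrist camera it gives the pose at the moment of the call.
- manip.sign_off(): hands the job in; it is judged then, once.
The state is a dict: "clock": time; "qpos": joint angles; "qd": joint speeds; "effort": joint torques, N m; "position": TCP position; "ee_rot": TCP orientation; "contact_force": force on the tool from outside, world axes, zero at the start; "moment": the same for the moment, N m; "width": finger opening in m; "gripper_force": force on a finger pad.
Only numpy, scipy, OpenCV 4.12 (cv2) and the standard library are available. Lean on these libraries where they do the work, as an engineer would, in place of code of your own. Each camera call takes 0.05 s, during which the arm holds its last target. There are 200 camera calls.

### The job

Take the flat driver from its stand and, with its blade in the slot, turn the jig's screw anticlockwise until it is fully slack and the jaw is fully back. Then lay every slat flat in the jig, lengthwise from jaw to fence, and nudge them into one straight row, side by side without gaps and hard up against the end stop; with the driver turn the screw clockwise until the jaw clamps the slats against the fence, and put the driver back upright in its stand. Turn the screw and jaw only with the driver, never with the fingers, and leave the other things on the bench where they are.

Things in the scene. Friction and masses are not known exactly. Their poses are not given: they have to be found in the camera images.
- jig: Squaring jig fixed to the bench, plywood base 12 mm thick (slats lie on it). Origin on the bench under the jig, z up, x from the jaw to the fence, y along the row. Base spans x -112 to +100, y -145 to +155 mm. Finished row: slat centres at x = +25, y = -102, -66, -30, +6, +42 mm. Dark steel housing 46 x 70 mm, top at z = 26, carries the slotted screw at x = -85, y = 0
- stop_face (a point): Foot of the end stop's face, mid-lane: x = +19.6, y = -120, z = 12 mm in the jig's frame; axes as the jig's. Dark wooden stop, 16 mm thick, spans x -35 to +73 mm, closes the lane's -y end; the +y end is open. The dark wooden fence, face at x = +75 mm, 20 mm thick, runs the base's whole length along y on the far side. Tops of both 34 mm above the bench
- jaw (a joint): Sliding jaw, m. Aluminium bar along y facing the fence, y -110 to +135 mm in the jig's frame, 18 mm thick, top 34 mm above the bench. 0 = fully back, face at x = -35.8 mm (lane 110.8 mm wide); grows toward the fence. Driven by the screw alone, 8 mm per rad. Do not push it with the fingers
- cam_screw (a joint): Angle of the slotted cam screw, rad, 0 to 1.5. 0 = slack, jaw fully back; grows as the screw turns CLOCKWISE seen from above. At about 1.35 the jaw meets 100 mm slats that lie against the fence. Starts at 1.35 to 1.48, jaw closed and empty. Stiff: about 0.15 N m; stays where it is left
- screw_slot (a point): Middle of the slot's floor on the screw's vertical axis, x along the slot, z up; turns with the screw. Steel screw on the housing: 38 mm disc with two raised 30 mm cheeks, tops 40 mm above the bench; between them the slot, 7.4 mm wide, 9 mm deep, 30 mm long, open at its ends, floor 31 mm above the bench
- driver: Flat driver, 136 mm, 150 g. Origin at the middle of the blade's tip, z from the tip up to the handle's top, x along the blade's width. Blade 20 mm wide (x) by 4 mm thick (y), 14 mm long; round shank 12 mm thick up to 50 mm; steel guard disc 48 mm across from 50 to 56 mm; dark wooden handle, square 30 x 30 mm with faces square to x and y, 56 to 136 mm. Starts upright in the stand
- stand: Fixed block of light wood, 90 x 90 x 62 mm high, with a 31 mm square hole straight through its middle. The driver hangs in it by its guard, blade down, its tip then 12 mm above the bench. Origin under the centre, z up
- place1 (a point): Place 1 of the row, counted from the end stop: where the middle of a slat's underside belongs, on the base (-102 mm along the jig's y, x = +22.3 mm; clamped slats end at x = +25). Places are filled from 1 on, as many as there are slats
- place2 (a point): Place 2 of the row, counted from the end stop: where the middle of a slat's underside belongs, on the base (-66 mm along the jig's y, x = +22.3 mm; clamped slats end at x = +25). Places are filled from 1 on, as many as there are slats
- place3 (a point): Place 3 of the row, counted from the end stop: where the middle of a slat's underside belongs, on the base (-30 mm along the jig's y, x = +22.3 mm; clamped slats end at x = +25). Places are filled from 1 on, as many as there are slats
- place4 (a point): Place 4 of the row, counted from the end stop: where the middle of a slat's underside belongs, on the base (6 mm along the jig's y, x = +22.3 mm; clamped slats end at x = +25). Places are filled from 1 on, as many as there are slats
- place5 (a point): Place 5 of the row, counted from the end stop: where the middle of a slat's underside belongs, on the base (42 mm along the jig's y, x = +22.3 mm; clamped slats end at x = +25). Places are filled from 1 on, as many as there are slats
- slat1: Light wooden slat 100 x 36 x 24 mm, 65 g, with two dark dowel holes in its top. Origin at the middle of its underside, x along its length, z up. Three to five of the five slats are present; lies flat on the bench at the start
- slat2: Light wooden slat 100 x 36 x 24 mm, 65 g, with two dark dowel holes in its top. Origin at the middle of its underside, x along its length, z up. Three to five of the five slats are present; lies flat on the bench at the start
- slat3: Light wooden slat 100 x 36 x 24 mm, 65 g, with two dark dowel holes in its top. Origin at the middle of its underside, x along its length, z up. Three to five of the five slats are present; lies flat on the bench at the start
- slat4: Light wooden slat 100 x 36 x 24 mm, 65 g, with two dark dowel holes in its top. Origin at the middle of its underside, x along its length, z up. Three to five of the five slats are present; lies flat on the bench at the start
- slat5: Light wooden slat 100 x 36 x 24 mm, 65 g, with two dark dowel holes in its top. Origin at the middle of its underside, x along its length, z up. Three to five of the five slats are present; lies flat on the bench at the start
- glue: White glue bottle 150 mm tall, 56 mm across. Not part of the job: leave it where it is. Origin at its underside
- cup: Blue mug 95 mm tall. Not part of the job: leave it where it is. Origin at its underside
- tape: Cardboard ring 90 mm across, 22 mm high. Not part of the job: leave it where it is. Origin at its underside
- offcut: Stepped plywood offcut 70 x 50 x 50 mm. Not part of the job: leave it where it is. Origin at its underside
- can: Metal can 110 mm tall, 72 mm across. Not part of the job: leave it where it is. Origin at its underside
- mallet: Hammer lying on the bench. Not part of the job: leave it where it is. Origin at its underside
- square: Try square with a wooden stock and a 140 mm blade, lying flat. Not part of the job: leave it where it is. Origin at its underside
Things that resemble listed ones, but are neither listed nor needed, are in the scene too. What is shaped like the slat1 but red is not meant.

How it is judged:
On the way, in this order (a step that is already met when the one before it is completed fails the run):
1. screw turned slack (below 0.15 rad) with the driver's blade in the slot (value of joint cam_screw below 0.15 rad and distance between driver and screw_slot below 0.012 m and angle between driver's own z axis and vertical below 0.2 rad), for 0.1 s.
2. all slats lie flat in the slack jig in a tight row against the end stop (value of joint cam_screw below 0.25 rad and x of slat1 in the frame of jig between 0.0096 and 0.0296 m and z of slat1 in the frame of jig between 0.008 and 0.016 m and angle between each of slat1, slat2, slat3, slat4, slat5's own z axis and vertical below 0.12 rad and angle between the x axis of each of slat1, slat2, slat3, slat4, slat5 and the x axis of jig, either way round below 0.09 rad and (horizontal distance between slat1 and place1 below 0.012 m or (horizontal distance between slat1 and place2 below 0.012 m and horizontal distance between any of slat2, slat3, slat4, slat5 and place1 below 0.012 m) or (horizontal distance between slat1 and place3 below 0.012 m and horizontal distance between any of slat2, slat3, slat4, slat5 and place2 below 0.012 m) or (horizontal distance between slat1 and place4 below 0.012 m and horizontal distance between any of slat2, slat3, slat4, slat5 and place3 below 0.012 m) or (horizontal distance between slat1 and place5 below 0.012 m and horizontal distance between any of slat2, slat3, slat4, slat5 and place4 below 0.012 m)) and x of slat2 in the frame of jig between 0.0096 and 0.0296 m and z of slat2 in the frame of jig between 0.008 and 0.016 m and (horizontal distance between slat2 and place1 below 0.012 m or (horizontal distance between slat2 and place2 below 0.012 m and horizontal distance between any of slat1, slat3, slat4, slat5 and place1 below 0.012 m) or (horizontal distance between slat2 and place3 below 0.012 m and horizontal distance between any of slat1, slat3, slat4, slat5 and place2 below 0.012 m) or (horizontal distance between slat2 and place4 below 0.012 m and horizontal distance between any of slat1, slat3, slat4, slat5 and place3 below 0.012 m) or (horizontal distance between slat2 and place5 below 0.012 m and horizontal distance between any of slat1, slat3, slat4, slat5 and place4 below 0.012 m)) and x of slat3 in the frame of jig between 0.0096 and 0.0296 m and z of slat3 in the frame of jig between 0.008 and 0.016 m and (horizontal distance between slat3 and place1 below 0.012 m or (horizontal distance between slat3 and place2 below 0.012 m and horizontal distance between any of slat1, slat2, slat4, slat5 and place1 below 0.012 m) or (horizontal distance between slat3 and place3 below 0.012 m and horizontal distance between any of slat1, slat2, slat4, slat5 and place2 below 0.012 m) or (horizontal distance between slat3 and place4 below 0.012 m and horizontal distance between any of slat1, slat2, slat4, slat5 and place3 below 0.012 m) or (horizontal distance between slat3 and place5 below 0.012 m and horizontal distance between any of slat1, slat2, slat4, slat5 and place4 below 0.012 m)) and x of slat4 in the frame of jig between 0.0096 and 0.0296 m and z of slat4 in the frame of jig between 0.008 and 0.016 m and (horizontal distance between slat4 and place1 below 0.012 m or (horizontal distance between slat4 and place2 below 0.012 m and horizontal distance between any of slat1, slat2, slat3, slat5 and place1 below 0.012 m) or (horizontal distance between slat4 and place3 below 0.012 m and horizontal distance between any of slat1, slat2, slat3, slat5 and place2 below 0.012 m) or (horizontal distance between slat4 and place4 below 0.012 m and horizontal distance between any of slat1, slat2, slat3, slat5 and place3 below 0.012 m) or (horizontal distance between slat4 and place5 below 0.012 m and horizontal distance between any of slat1, slat2, slat3, slat5 and place4 below 0.012 m)) and x of slat5 in the frame of jig between 0.0096 and 0.0296 m and z of slat5 in the frame of jig between 0.008 and 0.016 m and (horizontal distance between slat5 and place1 below 0.012 m or (horizontal distance between slat5 and place2 below 0.012 m and horizontal distance between any of slat1, slat2, slat3, slat4 and place1 below 0.012 m) or (horizontal distance between slat5 and place3 below 0.012 m and horizontal distance between any of slat1, slat2, slat3, slat4 and place2 below 0.012 m) or (horizontal distance between slat5 and place4 below 0.012 m and horizontal distance between any of slat1, slat2, slat3, slat4 and place3 below 0.012 m) or (horizontal distance between slat5 and place5 below 0.012 m and horizontal distance between any of slat1, slat2, slat3, slat4 and place4 below 0.012 m)) and linear speed of each of slat1, slat2, slat3, slat4, slat5 below 0.03 m/s), for 0.2 s.
3. row clamped: screw turned clockwise beyond 1.15 rad with the blade in the slot (value of joint cam_screw above 1.15 rad and distance between driver and screw_slot below 0.012 m and angle between driver's own z axis and vertical below 0.2 rad and x of slat1 in the frame of jig between 0.021 and 0.029 m and z of slat1 in the frame of jig between 0.008 and 0.016 m and angle between each of slat1, slat2, slat3, slat4, slat5's own z axis and vertical below 0.12 rad and angle between the x axis of each of slat1, slat2, slat3, slat4, slat5 and the x axis of jig, either way round below 0.09 rad and (horizontal distance between slat1 and place1 below 0.0075 m or (horizontal distance between slat1 and place2 below 0.0075 m and horizontal distance between any of slat2, slat3, slat4, slat5 and place1 below 0.0075 m) or (horizontal distance between slat1 and place3 below 0.0075 m and horizontal distance between any of slat2, slat3, slat4, slat5 and place2 below 0.0075 m) or (horizontal distance between slat1 and place4 below 0.0075 m and horizontal distance between any of slat2, slat3, slat4, slat5 and place3 below 0.0075 m) or (horizontal distance between slat1 and place5 below 0.0075 m and horizontal distance between any of slat2, slat3, slat4, slat5 and place4 below 0.0075 m)) and x of slat2 in the frame of jig between 0.021 and 0.029 m and z of slat2 in the frame of jig between 0.008 and 0.016 m and (horizontal distance between slat2 and place1 below 0.0075 m or (horizontal distance between slat2 and place2 below 0.0075 m and horizontal distance between any of slat1, slat3, slat4, slat5 and place1 below 0.0075 m) or (horizontal distance between slat2 and place3 below 0.0075 m and horizontal distance between any of slat1, slat3, slat4, slat5 and place2 below 0.0075 m) or (horizontal distance between slat2 and place4 below 0.0075 m and horizontal distance between any of slat1, slat3, slat4, slat5 and place3 below 0.0075 m) or (horizontal distance between slat2 and place5 below 0.0075 m and horizontal distance between any of slat1, slat3, slat4, slat5 and place4 below 0.0075 m)) and x of slat3 in the frame of jig between 0.021 and 0.029 m and z of slat3 in the frame of jig between 0.008 and 0.016 m and (horizontal distance between slat3 and place1 below 0.0075 m or (horizontal distance between slat3 and place2 below 0.0075 m and horizontal distance between any of slat1, slat2, slat4, slat5 and place1 below 0.0075 m) or (horizontal distance between slat3 and place3 below 0.0075 m and horizontal distance between any of slat1, slat2, slat4, slat5 and place2 below 0.0075 m) or (horizontal distance between slat3 and place4 below 0.0075 m and horizontal distance between any of slat1, slat2, slat4, slat5 and place3 below 0.0075 m) or (horizontal distance between slat3 and place5 below 0.0075 m and horizontal distance between any of slat1, slat2, slat4, slat5 and place4 below 0.0075 m)) and x of slat4 in the frame of jig between 0.021 and 0.029 m and z of slat4 in the frame of jig between 0.008 and 0.016 m and (horizontal distance between slat4 and place1 below 0.0075 m or (horizontal distance between slat4 and place2 below 0.0075 m and horizontal distance between any of slat1, slat2, slat3, slat5 and place1 below 0.0075 m) or (horizontal distance between slat4 and place3 below 0.0075 m and horizontal distance between any of slat1, slat2, slat3, slat5 and place2 below 0.0075 m) or (horizontal distance between slat4 and place4 below 0.0075 m and horizontal distance between any of slat1, slat2, slat3, slat5 and place3 below 0.0075 m) or (horizontal distance between slat4 and place5 below 0.0075 m and horizontal distance between any of slat1, slat2, slat3, slat5 and place4 below 0.0075 m)) and x of slat5 in the frame of jig between 0.021 and 0.029 m and z of slat5 in the frame of jig between 0.008 and 0.016 m and (horizontal distance between slat5 and place1 below 0.0075 m or (horizontal distance between slat5 and place2 below 0.0075 m and horizontal distance between any of slat1, slat2, slat3, slat4 and place1 below 0.0075 m) or (horizontal distance between slat5 and place3 below 0.0075 m and horizontal distance between any of slat1, slat2, slat3, slat4 and place2 below 0.0075 m) or (horizontal distance between slat5 and place4 below 0.0075 m and horizontal distance between any of slat1, slat2, slat3, slat4 and place3 below 0.0075 m) or (horizontal distance between slat5 and place5 below 0.0075 m and horizontal distance between any of slat1, slat2, slat3, slat4 and place4 below 0.0075 m))), for 0.1 s.
At the end, for the whole second after the job is handed in: The screw stands beyond 1.15 rad; every slat lies flat in the jig, within 4 mm of touching the fence, parallel to the jig within 0.09 rad, the slats filling the places next to the end stop one after another without gaps, each within about 7 mm; the driver hangs upright in its stand, at rest (value of joint cam_screw above 1.15 rad and x of slat1 in the frame of jig between 0.021 and 0.029 m and z of slat1 in the frame of jig between 0.008 and 0.016 m and angle between each of slat1, slat2, slat3, slat4, slat5's own z axis and vertical below 0.12 rad and angle between the x axis of each of slat1, slat2, slat3, slat4, slat5 and the x axis of jig, either way round below 0.09 rad and (horizontal distance between slat1 and place1 below 0.0075 m or (horizontal distance between slat1 and place2 below 0.0075 m and horizontal distance between any of slat2, slat3, slat4, slat5 and place1 below 0.0075 m) or (horizontal distance between slat1 and place3 below 0.0075 m and horizontal distance between any of slat2, slat3, slat4, slat5 and place2 below 0.0075 m) or (horizontal distance between slat1 and place4 below 0.0075 m and horizontal distance between any of slat2, slat3, slat4, slat5 and place3 below 0.0075 m) or (horizontal distance between slat1 and place5 below 0.0075 m and horizontal distance between any of slat2, slat3, slat4, slat5 and place4 below 0.0075 m)) and x of slat2 in the frame of jig between 0.021 and 0.029 m and z of slat2 in the frame of jig between 0.008 and 0.016 m and (horizontal distance between slat2 and place1 below 0.0075 m or (horizontal distance between slat2 and place2 below 0.0075 m and horizontal distance between any of slat1, slat3, slat4, slat5 and place1 below 0.0075 m) or (horizontal distance between slat2 and place3 below 0.0075 m and horizontal distance between any of slat1, slat3, slat4, slat5 and place2 below 0.0075 m) or (horizontal distance between slat2 and place4 below 0.0075 m and horizontal distance between any of slat1, slat3, slat4, slat5 and place3 below 0.0075 m) or (horizontal distance between slat2 and place5 below 0.0075 m and horizontal distance between any of slat1, slat3, slat4, slat5 and place4 below 0.0075 m)) and x of slat3 in the frame of jig between 0.021 and 0.029 m and z of slat3 in the frame of jig between 0.008 and 0.016 m and (horizontal distance between slat3 and place1 below 0.0075 m or (horizontal distance between slat3 and place2 below 0.0075 m and horizontal distance between any of slat1, slat2, slat4, slat5 and place1 below 0.0075 m) or (horizontal distance between slat3 and place3 below 0.0075 m and horizontal distance between any of slat1, slat2, slat4, slat5 and place2 below 0.0075 m) or (horizontal distance between slat3 and place4 below 0.0075 m and horizontal distance between any of slat1, slat2, slat4, slat5 and place3 below 0.0075 m) or (horizontal distance between slat3 and place5 below 0.0075 m and horizontal distance between any of slat1, slat2, slat4, slat5 and place4 below 0.0075 m)) and x of slat4 in the frame of jig between 0.021 and 0.029 m and z of slat4 in the frame of jig between 0.008 and 0.016 m and (horizontal distance between slat4 and place1 below 0.0075 m or (horizontal distance between slat4 and place2 below 0.0075 m and horizontal distance between any of slat1, slat2, slat3, slat5 and place1 below 0.0075 m) or (horizontal distance between slat4 and place3 below 0.0075 m and horizontal distance between any of slat1, slat2, slat3, slat5 and place2 below 0.0075 m) or (horizontal distance between slat4 and place4 below 0.0075 m and horizontal distance between any of slat1, slat2, slat3, slat5 and place3 below 0.0075 m) or (horizontal distance between slat4 and place5 below 0.0075 m and horizontal distance between any of slat1, slat2, slat3, slat5 and place4 below 0.0075 m)) and x of slat5 in the frame of jig between 0.021 and 0.029 m and z of slat5 in the frame of jig between 0.008 and 0.016 m and (horizontal distance between slat5 and place1 below 0.0075 m or (horizontal distance between slat5 and place2 below 0.0075 m and horizontal distance between any of slat1, slat2, slat3, slat4 and place1 below 0.0075 m) or (horizontal distance between slat5 and place3 below 0.0075 m and horizontal distance between any of slat1, slat2, slat3, slat4 and place2 below 0.0075 m) or (horizontal distance between slat5 and place4 below 0.0075 m and horizontal distance between any of slat1, slat2, slat3, slat4 and place3 below 0.0075 m) or (horizontal distance between slat5 and place5 below 0.0075 m and horizontal distance between any of slat1, slat2, slat3, slat4 and place4 below 0.0075 m)) and linear speed of each of slat1, slat2, slat3, slat4, slat5, driver below 0.03 m/s and horizontal distance between driver and stand below 0.012 m and angle between driver's own z axis and vertical below 0.1 rad and z of driver in the frame of stand between 0.007 and 0.017 m).
It fails at once if the screw or jaw is moved with the fingers ((velocity of joint cam_screw above 0.15 rad/s or velocity of joint cam_screw below -0.15 rad/s) and (contact force between the fingers and cam_screw above 2 N or contact force between the fingers and jaw above 2 N)).
It fails at once if a bystander is shifted more than 5 cm (distance of any of glue, cup, tape, offcut, can, mallet, square from where it was at the start of the episode above 0.05 m).
Of slat1, slat2, slat3, slat4, slat5 only 3 to 5 are there at a start; the rules pass over those that are not, and their reading is None.
At some moment in a run one of slat1, slat2, slat3, slat4, slat5 may be knocked a few centimetres aside while the robot is not near it.
It also fails if it takes over 210 s, if anything falls off the work surface, if the arm or the gripper's body presses on something with over 40 N, if the wrist force passes 120 N, or if a joint passes its speed limit or range.

## Working session

There is one attempt and no reset: what is moved stays moved. The work goes in short steps, Python scripts to look and compute and a tool call to move; the robot and the scene stay as the last step left them, time stands still between calls to the robot, and variables do not carry over. Pictures are saved under pics/ and viewed, at most 14 in all, crops included, and the job is handed in when it is done.

Besides the shell and the picture viewer there is one more tool, called after "Call:" as name(argument=value, ...) on one line, values as JSON. drive_tool: Moves the arm, as the interface text tells. Its arguments: {"type":"object","properties":{"deltas":{"type":"array","items":{"type":"object","properties":{"linear":{"type":"array","items":{"type":"number"}},"twist":{"type":"number"},"claw":{"type":"number"}}}},"squeeze":{"type":"number"}},"required":["deltas"]}

```bash
ls; mkdir -p pics; cat > h.py <<'E'
import numpy as np, cv2, sys
from rig import sensors, eyes, manip
def snap(n,f=None):
    m=eyes.camera_model(n); im=eyes.get_image(n)
    if f: cv2.imwrite('pics/'+f, im[...,::-1])
    return im,m
def pix2w(m,uv,z):
    K=np.array(m['intrinsics']);R=np.array(m['R']);t=np.array(m['t'])
    p=cv2.undistortPoints(np.array(uv,float).reshape(-1,1,2),K,np.array(m['dist'],float))[:,0]
    d=np.c_[p,np.ones(len(p))]@R; c=-R.T@t
    return c+d*((np.asarray(z)-c[2])/d[:,2])[:,None]
def w2pix(m,X):
    R=np.array(m['R'])
    return cv2.projectPoints(np.array(X,float).reshape(-1,1,3),cv2.Rodrigues(R)[0],np.array(m['t'],float),np.array(m['intrinsics']),np.array(m['dist'],float))[0][:,0]
E
python3 - <<'E'
from h import *
for n in('top','side','wrist'):
    im,m=snap(n,n+'0.png'); R=np.array(m['R']);print(n,(-R.T@m['t']).round(3),R.round(2).tolist(),np.array(m['intrinsics'])[0,0])
s=sensors.get_state();print(s['clock'],s['ee_rot'],s['width'],s['contact_force'])
E
```

```text
pics
top [ 0.354 -0.04   1.436] [[0.01, -1.0, -0.01], [-1.0, -0.01, -0.1], [0.1, 0.01, -0.99]] 590.9610870035565
side [0.482 0.715 0.74 ] [[-1.0, -0.01, -0.0], [-0.01, 0.68, -0.73], [0.01, -0.73, -0.68]] 434.29470595119284
wrist [0.083 0.574 0.372] [[0.27, 0.96, -0.0], [0.92, -0.25, 0.29], [0.27, -0.08, -0.96]] 337.0031285879263
0.15 [-1.93597048e-04  1.34473990e-01  9.90916889e-01 -6.54007548e-04] 0.08552696369320886 [0.01859901 0.72423623 0.06284844]
```

View pics/top0.png

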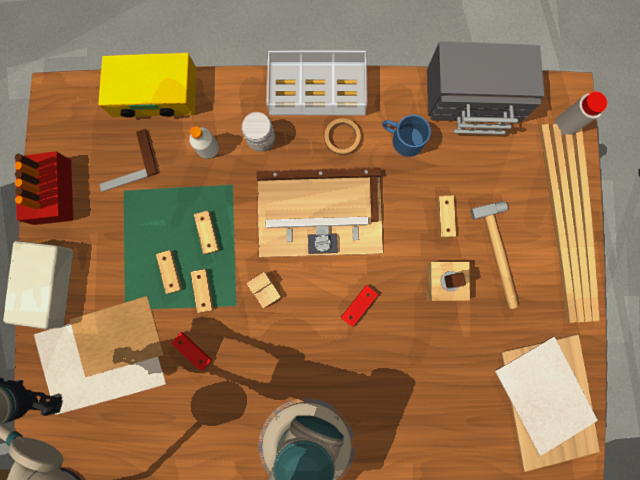

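View pics/side0.png

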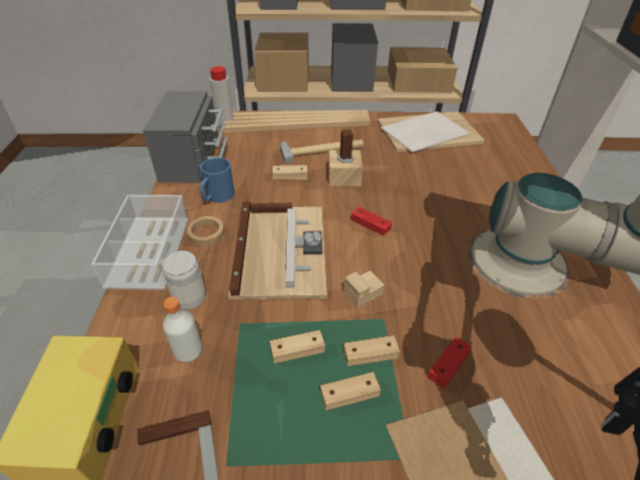

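The top view shows four slats: three on the green mat at about (206,232), (168,271) and (203,290), and one at (447,216). The jig is centred near (320,215) with its end stop on the right. The stand and driver are at about (452,281).

```bash
python3 - <<'E'
from h import *
im=cv2.imread('pics/top0.png')
def c(x,y,w,h,s=4): return cv2.resize(im[y:y+h,x:x+w],None,fx=s,fy=s,interpolation=cv2.INTER_CUBIC)
cv2.imwrite('pics/jig0.png',np.vstack([c(250,162,142,98)]+[]) )
a=c(145,200,85,115); b=c(420,185,65,115)
cv2.imwrite('pics/sl0.png',np.hstack([a,b]))
m=eyes.camera_model('top')
# slat rects
for (x,y) in [(206,232),(168,271),(203,290),(447,216)]:
    w=im[y-28:y+28,x-24:x+24]; hsv=cv2.cvtColor(cv2.resize(w,None,fx=4,fy=4,interpolation=cv2.INTER_CUBIC),cv2.COLOR_BGR2HSV)
    k=cv2.inRange(hsv,(8,40,190),(30,160,255)); k=cv2.morphologyEx(k,cv2.MORPH_CLOSE,np.ones((19,19)))
    cs=cv2.findContours(k,0,2)[0]; ct=max(cs,key=lambda q:cv2.contourArea(q)-1e3*np.hypot(*(q.mean((0,1))-[96,112])))
    box=(cv2.boxPoints(cv2.minAreaRect(ct))+.5)/4-.5+[x-24,y-28]
    W=pix2w(m,box,np.full(4,.024))[:,:2]; L=[np.linalg.norm(W[i]-W[i-1]) for i in(1,2)]
    i=2 if L[1]>L[0] else 1
    d=W[i]-W[i-1]; print((x,y),W.mean(0).round(4),np.round(L,3),'ang',np.degrees(np.arctan2(d[1],d[0])).round(1))
E
```

```text
(206, 232) [0.515  0.2485] [0.037 0.1  ] ang -164.5
(168, 271) [0.4178 0.3394] [0.036 0.1  ] ang -164.2
(203, 290) [0.3725 0.2561] [0.037 0.1  ] ang -169.5
(447, 216) [ 0.5573 -0.3375] [0.037 0.1  ] ang -178.0
```

View pics/jig0.png

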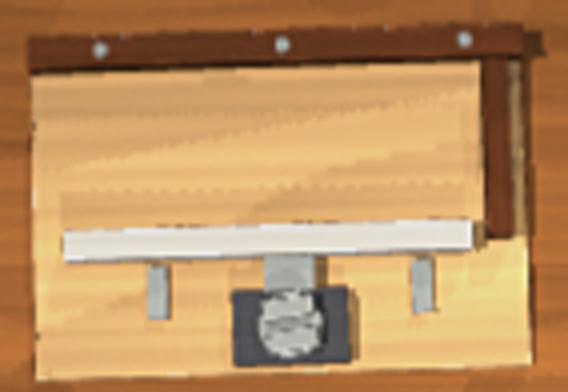

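View pics/sl0.png

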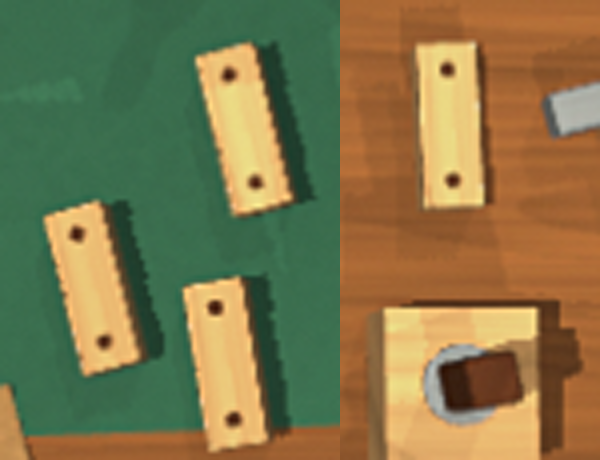

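```bash
python3 - <<'E'
from h import *
from scipy.optimize import least_squares
m=eyes.camera_model('top')
J=lambda l:np.array(l)/4+[250-.375,162-.375]
obs=[((36,380),(-112,155,12)),((532,362),(-112,-145,12)),((32,72),(75,155,34)),((232,290),(-62,35,26)),((352,285),(-62,-35,26)),((291,324),(-85,0,40)),((483,62),(75,-120,34)),((485,238),(-35,-120,34)),((511,238),(-35,-136,34)),((28,37),(95,155,34))]
U=J([o[0] for o in obs]);P=np.array([o[1] for o in obs])/1e3
def w(p):
    c,s=np.cos(p[2]),np.sin(p[2]);return np.c_[P[:,:2]@np.array([[c,s],[-s,c]])+p[:2],P[:,2]]
f=lambda p:(w2pix(m,w(p))-U).ravel()
r=least_squares(f,[.47,-.03,0],loss='soft_l1');print(r.x.round(4),np.degrees(r.x[2]).round(2));print(f(r.x).reshape(-1,2).round(1).tolist())
print('screw',w(r.x)[5]); print('jawface',pix2w(m,J([(64,231),(472,221)]),[.034]*2).round(4).tolist())
S=lambda l:(np.array(l)-[340,0])/4+[420-.375,185-.375]
print('stand',pix2w(m,S([(383,308),(540,308)]),[.062]*2).round(4).tolist())
print('guard',pix2w(m,S([(455,384)]),[.068]).round(4).tolist(), 'handle top',pix2w(m,S([(497,378)]),[.148]).round(4).tolist())
print('handle edge',pix2w(m,S([(442,413),(518,400),(513,350),(440,362)]),[.148]*4).round(4).tolist())
E
```

```text
[ 0.5729 -0.033   0.0313] 1.79
[[0.1, 0.1], [0.0, 1.4], [-1.0, -0.7], [-0.1, 0.1], [-0.9, 0.6], [-0.0, 0.2], [-0.1, -1.2], [1.1, -0.1], [1.3, -0.3], [-0.1, -0.0]]
screw [ 0.48794896 -0.03561213  0.04      ]
jawface [[0.5443, 0.1008, 0.034], [0.5516, -0.1436, 0.034]]
stand [[0.4431, -0.2884, 0.062], [0.4434, -0.3817, 0.062]]
guard [[0.3986, -0.3293, 0.068]] handle top [[0.3993, -0.3357, 0.148]]
handle edge [[0.3801, -0.305, 0.148], [0.3872, -0.3473, 0.148], [0.4146, -0.3449, 0.148], [0.408, -0.3041, 0.148]]
```

The slats are measured and their sizes match. The jig is at (0.573, -0.033) with yaw 1.8°, the screw at (0.488, -0.036), and the stand at about (0.398, -0.334). Next I move to the driver.

Call:
drive_tool(deltas=[{"linear": [300,-350,0],"twist": -66,"claw": 1},{"linear": [300,-350,0],"twist": -66,"claw": 1},{"linear": [300,-350,0],"twist": -66,"claw": 1},{"linear": [300,-350,0],"twist": -66,"claw": 1},{"linear": [300,-350,0],"twist": -66,"claw": 1},{"linear": [300,-350,0],"twist": -66,"claw": 1},{"linear": [300,-350,0],"twist": -66,"claw": 1},{"linear": [300,-350,0],"twist": -66,"claw": 1},{"linear": [300,-350,0],"twist": -66,"claw": 1},{"linear": [300,-350,0],"twist": -66,"claw": 1},{"linear": [300,-350,0],"twist": -66,"claw": 1},{"linear": [300,-350,0],"twist": -66,"claw": 1}], squeeze=60)

```text
clock: 1.15
position: [0.458, 0.1989, 0.2421]
ee_rot: [0.003, 0.655, 0.756, -0.0]
contact_force: [-0.1, 0.2, 0.2]
width: 0.0853
gripper_force: 0.0
```

Call:
drive_tool(deltas=[{"linear": [-55,-480,10],"twist": 0,"claw": 1},{"linear": [-55,-480,10],"twist": 0,"claw": 1},{"linear": [-55,-480,10],"twist": 0,"claw": 1},{"linear": [-55,-480,10],"twist": 0,"claw": 1},{"linear": [-55,-480,10],"twist": 0,"claw": 1},{"linear": [-55,-480,10],"twist": 0,"claw": 1},{"linear": [-55,-480,10],"twist": 0,"claw": 1},{"linear": [-55,-480,10],"twist": 0,"claw": 1},{"linear": [-55,-480,10],"twist": 0,"claw": 1},{"linear": [-55,-480,10],"twist": 0,"claw": 1},{"linear": [-55,-480,10],"twist": 0,"claw": 1},{"linear": [-55,-480,10],"twist": 0,"claw": 1}])

```text
clock: 2.15
position: [0.3976, -0.2794, 0.2522]
ee_rot: [0.001, 0.653, 0.757, -0.001]
contact_force: [1.1, -0.1, -0.6]
width: 0.085
gripper_force: 0.0
```

```bash
python3 - <<'E'
from h import *
s=sensors.get_state();print(s['position'],s['qpos'],s['ee_rot'])
im,m=snap('wrist','w1.png'); print(w2pix(m,[[.398,-.334,.148],[.398,-.334,.062],[.488,-.036,.04]]).round())
E
```

```text
[ 0.39763342 -0.27944697  0.25223199] [-7.54879028e-01  1.34584306e-01  1.66687734e+00 -1.38882138e-03
  1.33881533e+00 -9.01387275e-01] [ 6.28361964e-04  6.53337419e-01  7.57066263e-01 -7.03401311e-04]
[[309. 309.]
 [311. 268.]
 [464. -47.]]
```

View pics/w1.png

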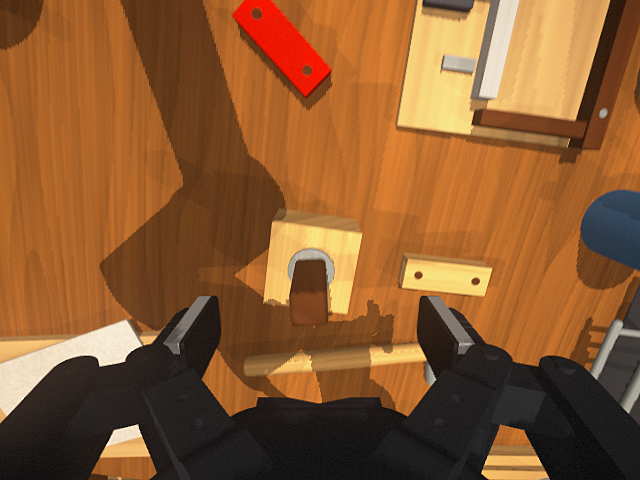

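Call:
drive_tool(deltas=[{"linear": [0,-55,0],"twist": 0,"claw": 1},{"linear": [0,-55,0],"twist": 0,"claw": 1},{"linear": [0,-55,-60],"twist": 0,"claw": 1},{"linear": [0,-55,-100],"twist": 0,"claw": 1},{"linear": [0,-55,-135],"twist": 0,"claw": 1},{"linear": [0,-55,-135],"twist": 0,"claw": 1},{"linear": [0,-55,-135],"twist": 0,"claw": 0},{"linear": [0,-55,-135],"twist": 0,"claw": 0},{"linear": [0,-55,-135],"twist": 0,"claw": 0},{"linear": [0,-55,-135],"twist": 0,"claw": 0},{"linear": [0,-55,-135],"twist": 0,"claw": 0},{"linear": [0,-55,-135],"twist": 0,"claw": 0}], squeeze=80)

```text
clock: 3.2
position: [0.3994, -0.3318, 0.1197]
ee_rot: [0.002, 0.652, 0.758, -0.0]
contact_force: [-0.4, 0.4, 6.1]
width: 0.0293
gripper_force: 78.7
```

Call:
drive_tool(deltas=[{"linear": [0,0,110],"claw": 0},{"linear": [0,0,110],"claw": 0},{"linear": [0,0,110],"claw": 0},{"linear": [0,30,130],"claw": 0},{"linear": [20,80,130],"claw": 0},{"linear": [40,120,130],"claw": 0},{"linear": [60,160,130],"claw": 0},{"linear": [70,190,130],"claw": 0},{"linear": [70,190,130],"claw": 0}])

```text
$.deltas[0]: bad value
```

```bash
python3 - <<'E'
from h import *
s=sensors.get_state();p=s['position'];print(p,s['ee_rot'],s['width'])
S,ms=snap('side');T,mt=snap('top');W,mw=snap('wrist')
def c(im,u,v,w,h,sc):
    u,v=int(u),int(v);return cv2.resize(im[max(0,v-h):v+h,max(0,u-w):u+w],None,fx=sc,fy=sc,interpolation=cv2.INTER_CUBIC)
a=w2pix(ms,[p-[0,0,.09]])[0]; b=w2pix(ms,[[.488,-.036,.04]])[0]; d=w2pix(mt,[[.488,-.036,.04]])[0];e=w2pix(mw,[[.488,-.036,.04]])[0]
print(a,b,d,e)
A=np.hstack([c(S,*a,40,40,5),c(S,*b,40,40,5)]);
cv2.imwrite('pics/d1.png',A[...,::-1]);cv2.imwrite('pics/w2.png',W[...,::-1]);cv2.imwrite('pics/t2.png',T[...,::-1])
E
```

```text
[ 0.3994166  -0.33181793  0.11969533] [ 2.39401548e-03  6.52452701e-01  7.57825644e-01 -1.87845505e-04] 0.029296231250080157
[344.07267294 168.53858442] [312.34649194 235.76299697] [322.52562816 242.8206021 ] [ 598.93502236 -310.20825473]
```

View pics/d1.png

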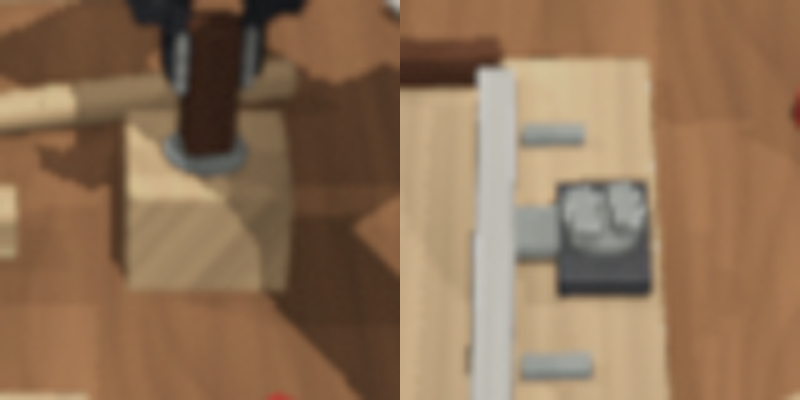

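View pics/w2.png

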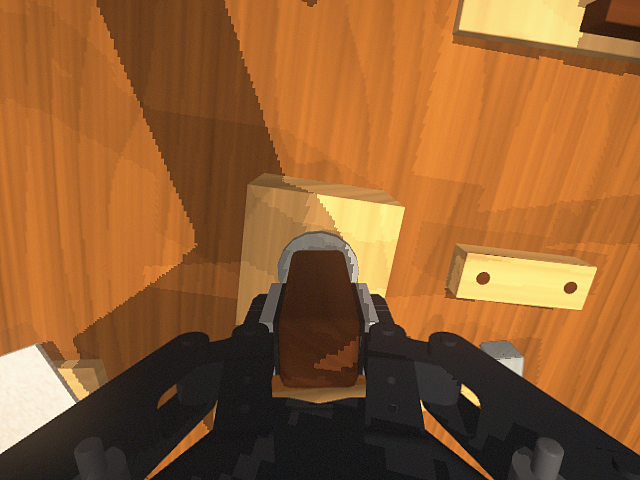

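The rows need a twist value, so nothing moved. The grip on the handle is sound, and the slot runs nearly along the world y axis.

Call:
drive_tool(deltas=[{"linear": [0,0,110],"twist": 0,"claw": 0},{"linear": [0,0,110],"twist": 0,"claw": 0},{"linear": [0,0,110],"twist": 0,"claw": 0},{"linear": [0,30,130],"twist": 0,"claw": 0},{"linear": [20,60,130],"twist": 0,"claw": 0},{"linear": [40,95,130],"twist": 0,"claw": 0},{"linear": [50,130,130],"twist": 0,"claw": 0},{"linear": [60,160,130],"twist": 0,"claw": 0},{"linear": [70,190,130],"twist": 0,"claw": 0},{"linear": [70,190,130],"twist": 0,"claw": 0}])

```text
clock: 4.18
position: [0.4692, -0.1354, 0.248]
ee_rot: [-0.0, 0.651, 0.759, 0.002]
contact_force: [-0.2, -0.7, -1.5]
width: 0.029
gripper_force: 79.7
```

```bash
python3 - <<'E'
from h import *
s=sensors.get_state();p=s['position'];print(p,s['ee_rot'],s['width'])
S,ms=snap('side');T,mt=snap('top');W,mw=snap('wrist')
def c(im,u,v,w,h,sc):
    u,v=int(u),int(v);return cv2.resize(im[max(0,v-h):v+h,max(0,u-w):u+w],None,fx=sc,fy=sc,interpolation=cv2.INTER_CUBIC)
a=w2pix(ms,[p-[0,0,.07]])[0]; d=w2pix(mt,[[.488,-.036,.04]])[0];e=w2pix(mw,[[.488,-.036,.04]])[0]
print(a,d,e)
cv2.imwrite('pics/w3f.png',W[...,::-1]);
A=np.hstack([c(S,*a,40,50,4),c(T,*d,25,25,8),cv2.resize(W[max(0,int(e[1])-50):int(e[1])+50,int(e[0])-50:int(e[0])+50],(400,400))][:1]+[cv2.resize(c(T,*d,25,25,8),(400,400))]) if 0 else np.hstack([c(S,*a,40,50,4),c(T,*d,25,25,8)[:400]])
cv2.imwrite('pics/d2.png',A[...,::-1])
E
```

```text
[ 0.46921251 -0.13540646  0.24804453] [-4.31786115e-04  6.50701693e-01  7.59330216e-01  2.17787407e-03] 0.029008428008232022
[320.97099943 162.93042203] [322.52562816 242.8206021 ] [355.93890869 109.09823239]
```

View pics/d2.png

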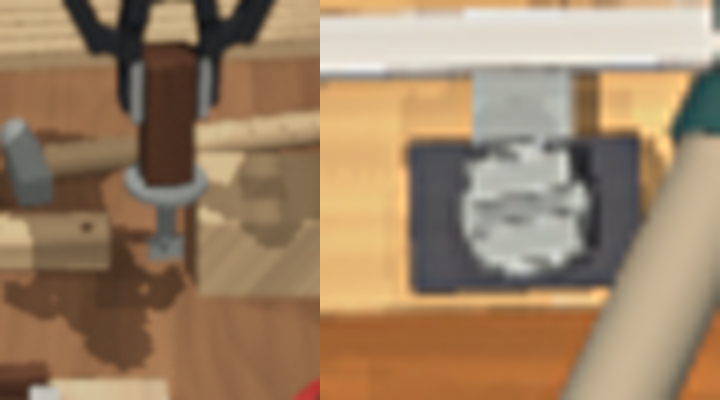

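The blade's broad side faces the side camera, so its width lies along the finger-closing line, at about 8.5°.

```bash
python3 - <<'E'
from h import *
im=cv2.imread('pics/w3f.png'); cv2.imwrite('pics/w3.png',cv2.resize(im[60:160,306:406],None,fx=6,fy=6,interpolation=cv2.INTER_CUBIC))
E
```

```text
(no output)
```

View pics/w3.png

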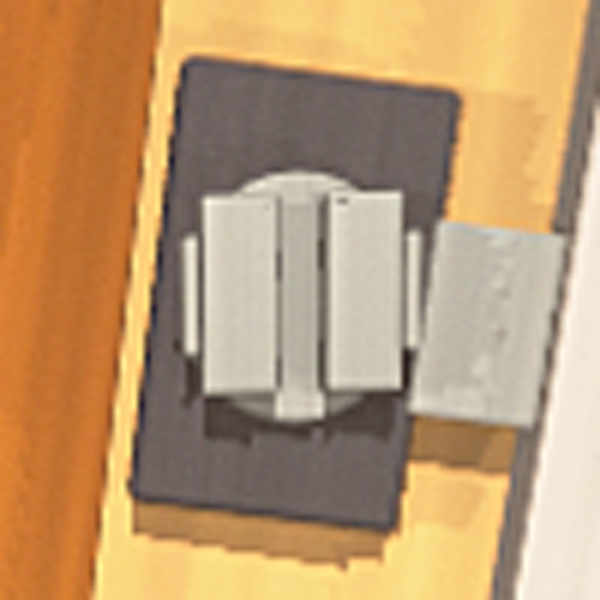

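The slot is clearly visible here, with cheek edges at x≈276 and x≈329 in the crop, running from about y≈195 to y≈389.

```bash
python3 - <<'E'
from h import *
m=eyes.camera_model('wrist')
q=np.array([(276,197),(276,390),(329,193),(328,388),(203,199),(203,392),(404,191),(403,388)])/6-.42+[306,60]
W=pix2w(m,q,[.04]*8);print(W.round(4))
for i in(0,2,4,6):
    d=W[i+1]-W[i];print(np.degrees(np.arctan2(d[1],d[0])))
print(W[:4].mean(0),W[4:].mean(0))
h=np.array([(183,57),(463,93),(397,530),(132,498)])/6-.42+[306,60];H=pix2w(m,h,[.026]*4);print(H.round(4),H.mean(0))
s=sensors.get_state();x=s['ee_rot'];print(np.degrees(2*np.arctan2(x[2],x[1]))-90)
E
```

```text
[[ 0.4813 -0.0233  0.04  ]
 [ 0.4863 -0.0514  0.04  ]
 [ 0.4893 -0.0214  0.04  ]
 [ 0.4945 -0.0499  0.04  ]
 [ 0.4701 -0.0253  0.04  ]
 [ 0.4749 -0.0535  0.04  ]
 [ 0.5008 -0.0194  0.04  ]
 [ 0.5063 -0.0481  0.04  ]]
-79.8610318200254
-79.77529327757468
-80.41460136581921
-79.20373339516343
[ 0.48786632 -0.03650355  0.04      ] [ 0.48803523 -0.03654759  0.04      ]
[[ 0.464  -0.0032  0.026 ]
 [ 0.5092 -0.0016  0.026 ]
 [ 0.5117 -0.0698  0.026 ]
 [ 0.4667 -0.0714  0.026 ]] [ 0.48790913 -0.0364892   0.026     ]
8.61495435860843
```

Call:
drive_tool(deltas=[{"linear": [19,40,0],"twist": -88.4,"claw": 0},{"linear": [19,70,0],"twist": -88.4,"claw": 0},{"linear": [19,101,0],"twist": -88.4,"claw": 0},{"linear": [19,101,0],"twist": -88.4,"claw": 0},{"linear": [19,101,-20],"twist": -88.4,"claw": 0},{"linear": [19,101,-40],"twist": -88.4,"claw": 0},{"linear": [19,101,-50],"twist": -88.4,"claw": 0},{"linear": [19,101,-60],"twist": -88.4,"claw": 0},{"linear": [19,101,-60],"twist": -88.4,"claw": 0},{"linear": [19,101,-60],"twist": -88.4,"claw": 0},{"linear": [19,101,-60],"twist": -88.4,"claw": 0},{"linear": [19,101,-60],"twist": -88.4,"claw": 0}])

```text
clock: 5.33
position: [0.4873, -0.0415, 0.1874]
ee_rot: [0.0, 0.993, 0.122, -0.0]
contact_force: [0.2, 0.1, -1.1]
width: 0.0286
gripper_force: 79.7
```

Call:
drive_tool(deltas=[{"linear": [0,0,0],"twist": -2.5,"claw": 0},{"linear": [0,0,0],"twist": -2.5,"claw": 0},{"linear": [0,0,0],"twist": -2.5,"claw": 0}])

```text
clock: 5.58
position: [0.4873, -0.041, 0.1875]
ee_rot: [0.0, 0.995, 0.104, 0.0]
contact_force: [-0.2, 0.1, -0.4]
width: 0.0292
gripper_force: 79.7
```

```bash
python3 - <<'E'
from h import *
s=sensors.get_state();p=s['position'];x=s['ee_rot'];print(p,np.degrees(2*np.arctan2(x[2],x[1]))-90,x)
S,ms=snap('side','s4.png')
tip=w2pix(ms,[[p[0],p[1],p[2]-.1077]])[0]; sc=w2pix(ms,[[.488,-.0365,.04]])[0]; print(tip,sc)
u,v=int(tip[0]),int(tip[1]); print(u,v)
cv2.imwrite('pics/s4c.png',cv2.resize(S[v-40:v+60,u-50:u+50],None,fx=6,fy=6,interpolation=cv2.INTER_CUBIC)[...,::-1])
E
```

```text
[ 0.48730648 -0.04100265  0.18745486] -78.06628258439602 [2.71669211e-04 9.94582150e-01 1.03953186e-01 8.58089203e-05]
[312.70000577 221.69016764] [312.34845374 235.61877532]
312 221
```

View pics/s4c.png

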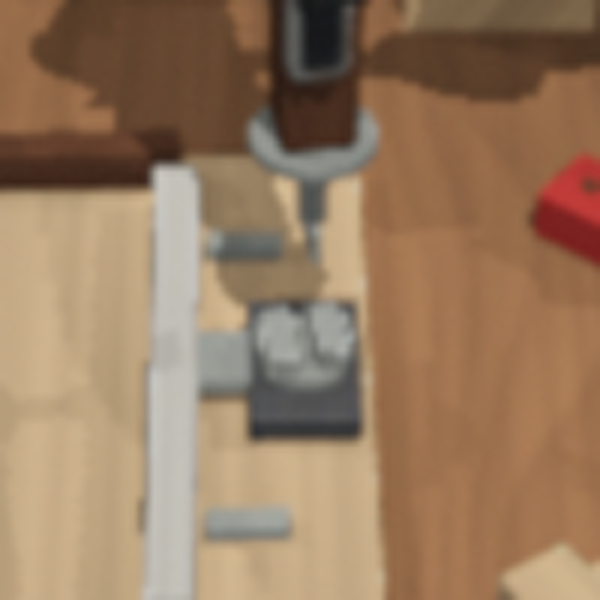

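Call:
drive_tool(deltas=[{"linear": [3,4.5,0],"twist": -1.7,"claw": 0},{"linear": [3,4.5,-20],"twist": -1.7,"claw": 0},{"linear": [3,4.5,-32],"twist": -1.7,"claw": 0},{"linear": [3,4.5,-32],"twist": -1.7,"claw": 0},{"linear": [3,4.5,-38],"twist": -1.7,"claw": 0},{"linear": [3,4.5,-42],"twist": -1.7,"claw": 0},{"linear": [3,4.5,-42],"twist": -1.7,"claw": 0},{"linear": [3,4.5,-42],"twist": -1.7,"claw": 0}])

```text
clock: 6.3
position: [0.4905, -0.0354, 0.1456]
ee_rot: [0.0, 0.996, 0.089, 0.0]
contact_force: [-0.5, 0.6, -1.3]
width: 0.0291
gripper_force: 79.7
```

Call:
drive_tool(deltas=[{"linear": [0,0,-2],"twist": 0,"claw": 0},{"linear": [0,0,-4],"twist": 0,"claw": 0},{"linear": [0,0,-6],"twist": 0,"claw": 0},{"linear": [0,0,-6],"twist": 0,"claw": 0}])

```text
clock: 6.63
position: [0.49, -0.0352, 0.139]
ee_rot: [-0.0, 0.996, 0.089, -0.0]
contact_force: [0.3, 0.6, -2.3]
width: 0.0291
gripper_force: 79.7
```

```bash
python3 - <<'E'
from h import *
S,ms=snap('side','s5.png')
cv2.imwrite('pics/s5c.png',cv2.resize(S[185:260,270:370],None,fx=6,fy=6,interpolation=cv2.INTER_CUBIC)[...,::-1])
E
```

```text
(no output)
```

View pics/s5c.png

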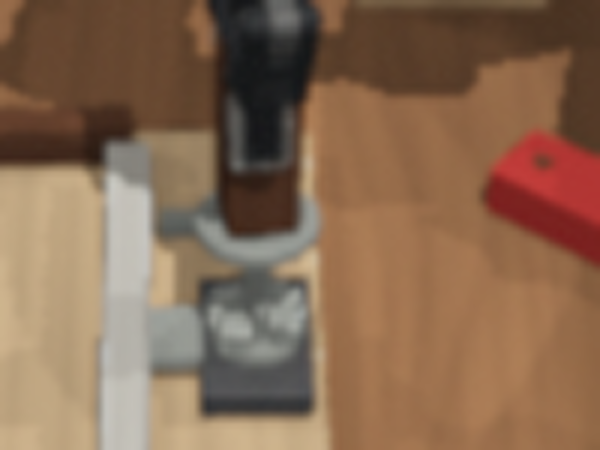

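The blade is in the slot. Next I turn the screw anticlockwise about the driver's axis.

Call:
drive_tool(deltas=[{"linear": [0,0.3,0],"twist": 7,"claw": 0},{"linear": [0,0.5,0],"twist": 14,"claw": 0},{"linear": [-0.1,0.8,0],"twist": 21,"claw": 0},{"linear": [-0.2,1.0,0],"twist": 28,"claw": 0},{"linear": [-0.4,1.2,0],"twist": 35,"claw": 0},{"linear": [-0.5,1.5,0],"twist": 42,"claw": 0},{"linear": [-0.7,1.6,0],"twist": 49,"claw": 0},{"linear": [-1.0,1.8,0],"twist": 56,"claw": 0},{"linear": [-1.2,2.0,0],"twist": 63,"claw": 0},{"linear": [-1.4,2.0,0],"twist": 70,"claw": 0},{"linear": [-1.6,2.1,0],"twist": 77,"claw": 0},{"linear": [-1.8,2.2,0],"twist": 84,"claw": 0}])

```text
clock: 7.68
position: [0.4885, -0.0333, 0.1393]
ee_rot: [0.0, 0.678, 0.735, -0.0]
contact_force: [0.1, -1.2, -2.2]
width: 0.0291
gripper_force: 79.6
```

Call:
drive_tool(deltas=[{"linear": [-0.1,0,0],"twist": 4,"claw": 0},{"linear": [-0.2,0,0],"twist": 7,"claw": 0},{"linear": [-0.2,0,0],"twist": 7,"claw": 0},{"linear": [-0.2,0,0],"twist": 7,"claw": 0}])

```text
clock: 8.02
position: [0.4883, -0.0333, 0.1393]
ee_rot: [0.0, 0.635, 0.773, -0.0]
contact_force: [-0.9, -1.9, -1.5]
width: 0.0292
gripper_force: 79.6
```

```bash
python3 - <<'E'
from h import *
s=sensors.get_state();print(s['moment'],s['contact_force'],s['qpos'])
T,m=snap('top','t6.png'); 
# jaw face column scan: project jaw front edge for q hypotheses and show brightness across x
c,sn=np.cos(.0313),np.sin(.0313)
for y in (.07,.1,-.08):
    xs=np.arange(-70,-5,3)/1e3
    X=np.array([[.5729+c*x-sn*y,-.033+sn*x+c*y,.034] for x in xs]);uv=w2pix(m,X).round().astype(int)
    print(y,[(int(x*1e3),int(T[v,u].astype(int).max()-T[v,u].min())) for x,(u,v) in zip(xs,uv)])
E
```

```text
[-0.26353472  0.07278316 -0.14717483] [-0.88167885 -1.93398779 -1.54025781] [-2.10085390e-01  2.32664861e-01  1.84344108e+00 -6.15130628e-04
  1.06530253e+00 -4.04900980e-01]
0.07 [(-70, 119), (-67, 123), (-64, 110), (-61, 34), (-58, 18), (-55, 21), (-52, 23), (-49, 34), (-46, 50), (-43, 51), (-40, 50), (-37, 50), (-34, 49), (-31, 41), (-28, 38), (-25, 31), (-22, 20), (-19, 29), (-16, 34), (-13, 32), (-10, 35), (-7, 40)]
0.1 [(-70, 46), (-67, 46), (-64, 46), (-61, 47), (-58, 42), (-55, 13), (-52, 38), (-49, 36), (-46, 36), (-43, 32), (-40, 9), (-37, 21), (-34, 27), (-31, 35), (-28, 38), (-25, 40), (-22, 38), (-19, 38), (-16, 37), (-13, 35), (-10, 34), (-7, 35)]
-0.08 [(-70, 20), (-67, 25), (-64, 25), (-61, 24), (-58, 24), (-55, 26), (-52, 33), (-49, 30), (-46, 34), (-43, 35), (-40, 21), (-37, 8), (-34, 16), (-31, 22), (-28, 34), (-25, 42), (-22, 46), (-19, 47), (-16, 52), (-13, 53), (-10, 52), (-7, 50)]
```

Call:
drive_tool(deltas=[{"linear": [0,0,0],"twist": 4,"claw": 0},{"linear": [0,0,0],"twist": 6,"claw": 0},{"linear": [0,0,0],"twist": 6,"claw": 0},{"linear": [0,0,0],"twist": 6,"claw": 0}])

```text
clock: 8.4
position: [0.4881, -0.0333, 0.1393]
ee_rot: [0.0, 0.594, 0.805, -0.0]
contact_force: [-1.2, -1.0, -1.8]
width: 0.0293
gripper_force: 79.7
```

```bash
python3 - <<'E'
from h import *
s=sensors.get_state();x=s['ee_rot'];print(s['moment'],s['contact_force'],np.degrees(2*np.arctan2(x[2],x[1]))-90)
S,ms=snap('side','s6.png')
cv2.imwrite('pics/s6c.png',cv2.resize(S[180:300,225:345],None,fx=5,fy=5,interpolation=cv2.INTER_CUBIC)[...,::-1])
c,sn=np.cos(.0313),np.sin(.0313)
f=lambda x,y,z:w2pix(ms,[[.5729+c*x-sn*y,-.033+sn*x+c*y,z]])[0]
for x in(-.0358,-.025):print(x,(f(x,.135,.034)-[225,180])*5,(f(x,-.11,.034)-[225,180])*5)
E
```

```text
[-0.37791767  0.17636406 -0.32393917] [-1.21394498 -1.03500823 -1.77107209] 17.147151594148838
-0.0358 [329.07266971 505.70415825] [335.84642429 142.48610149]
-0.025 [303.88747016 506.06359508] [314.71462068 142.76514625]
```

View pics/s6c.png

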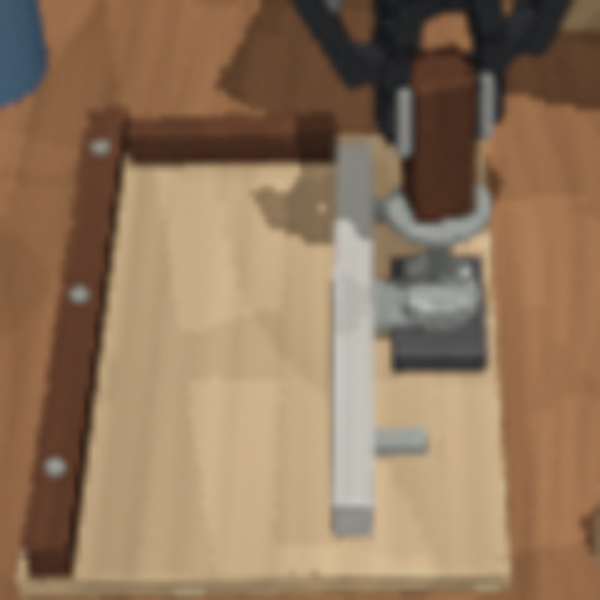

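The jaw face projects to (332–335) in the crop, which matches fully back. Now the driver goes back into its stand.

Call:
drive_tool(deltas=[{"linear": [0,0,0],"twist": -7,"claw": 0},{"linear": [0,0,20],"twist": -8.6,"claw": 0},{"linear": [0,0,60],"twist": -8.6,"claw": 0},{"linear": [-10,-30,75],"twist": -8.6,"claw": 0},{"linear": [-88,-298,75],"twist": -8.6,"claw": 0},{"linear": [-88,-298,75],"twist": -8.6,"claw": 0},{"linear": [-88,-298,75],"twist": -8.6,"claw": 0},{"linear": [-88,-298,75],"twist": -8.6,"claw": 0},{"linear": [-88,-298,75],"twist": -8.6,"claw": 0},{"linear": [-88,-298,75],"twist": -8.6,"claw": 0},{"linear": [-88,-298,75],"twist": -8.6,"claw": 0},{"linear": [-88,-298,75],"twist": -8.6,"claw": 0}])

```text
clock: 9.45
position: [0.3994, -0.337, 0.2143]
ee_rot: [0.002, 0.654, 0.757, -0.001]
contact_force: [-0.1, 0.3, -1.5]
width: 0.0293
gripper_force: 79.6
```

Call:
drive_tool(deltas=[{"linear": [0,0,0],"twist": 0,"claw": 0},{"linear": [0,0,0],"twist": 0,"claw": 0}])

```text
clock: 9.62
position: [0.4003, -0.3303, 0.2141]
ee_rot: [-0.0, 0.652, 0.758, 0.001]
contact_force: [-0.0, 1.2, -2.3]
width: 0.0289
gripper_force: 79.6
```

Call:
drive_tool(deltas=[{"linear": [-1,-1.5,-30],"twist": 0,"claw": 0},{"linear": [-1,-1.5,-60],"twist": 0,"claw": 0},{"linear": [-1,-1.5,-85],"twist": 0,"claw": 0},{"linear": [-1,-1.5,-94],"twist": 0,"claw": 0},{"linear": [-1,-1.5,-94],"twist": 0,"claw": 0}])

```text
clock: 10.03
position: [0.3992, -0.3303, 0.1205]
ee_rot: [-0.001, 0.651, 0.759, 0.0]
contact_force: [-0.0, 0.1, -0.9]
width: 0.0293
gripper_force: 79.8
```

Call:
drive_tool(deltas=[{"linear": [0,0,0],"twist": 0,"claw": 1},{"linear": [0,0,0],"twist": 0,"claw": 1},{"linear": [0,0,0],"twist": 0,"claw": 1},{"linear": [0,0,0],"twist": 0,"claw": 1},{"linear": [0,0,40],"twist": 0,"claw": 1},{"linear": [0,0,80],"twist": 0,"claw": 1},{"linear": [0,0,110],"twist": 0,"claw": 1}])

```text
clock: 10.62
position: [0.3998, -0.3329, 0.233]
ee_rot: [0.001, 0.652, 0.758, -0.0]
contact_force: [0.4, -0.4, -0.2]
width: 0.0857
gripper_force: 0.0
```

Call:
drive_tool(deltas=[{"linear": [40,0,0],"twist": -96.6,"claw": 0.6},{"linear": [80,0,0],"twist": -96.6,"claw": 0.6},{"linear": [120,0,0],"twist": -96.6,"claw": 0.6},{"linear": [157,-5,0],"twist": -96.6,"claw": 0.6},{"linear": [157,-5,-40],"twist": -96.6,"claw": 0.6},{"linear": [157,-5,-80],"twist": -96.6,"claw": 0.6},{"linear": [157,-5,-110],"twist": -96.6,"claw": 0.6},{"linear": [157,-5,-110],"twist": -96.6,"claw": 0.6},{"linear": [157,-5,-110],"twist": -96.6,"claw": 0.6},{"linear": [157,-5,-110],"twist": -96.6,"claw": 0.6},{"linear": [157,-5,-110],"twist": -96.6,"claw": 0.6},{"linear": [157,-5,-110],"twist": -96.6,"claw": 0.6}])

```text
clock: 11.62
position: [0.5564, -0.3375, 0.1202]
ee_rot: [-0.0, 0.994, 0.108, -0.0]
contact_force: [-0.5, 0.7, 0.5]
width: 0.0515
gripper_force: 0.0
```

Call:
drive_tool(deltas=[{"linear": [0,0,0],"twist": -10.7,"claw": 0.6},{"linear": [0,0,0],"twist": -10.7,"claw": 0.6},{"linear": [0,0,0],"twist": -10.7,"claw": 0.6}])

```text
clock: 11.87
position: [0.5564, -0.3375, 0.1204]
ee_rot: [0.0, 1.0, 0.017, 0.0]
contact_force: [0.1, 0.3, 0.3]
width: 0.051
gripper_force: 0.0
```

```bash
cat > plan.py <<'E'
from h import *
JX=np.array([.5729,-.0335]);JA=.0313
def slats(name='top',z=.024):
    im,m=snap(name); hsv=cv2.cvtColor(cv2.resize(im,None,fx=3,fy=3,interpolation=cv2.INTER_CUBIC),cv2.COLOR_RGB2HSV)
    k=cv2.inRange(hsv,(8,40,185),(30,165,255)); k=cv2.morphologyEx(k,cv2.MORPH_CLOSE,np.ones((11,11)));k=cv2.morphologyEx(k,cv2.MORPH_OPEN,np.ones((11,11)))
    out=[]
    for ct in cv2.findContours(k,0,2)[0]:
        W=pix2w(m,(cv2.boxPoints(cv2.minAreaRect(ct))+.5)/3-.5,np.full(4,z))[:,:2]
        L=[np.linalg.norm(W[i]-W[i-1]) for i in(1,2)];i=2 if L[1]>L[0] else 1
        if abs(max(L)-.1)<.012 and abs(min(L)-.037)<.008:
            d=W[i]-W[i-1];out.append((*W.mean(0).round(4),round((np.degrees(np.arctan2(d[1],d[0]))+90)%180-90,1)))
    return out
def st():
    s=sensors.get_state();x=s['ee_rot'];return s['position'],np.degrees(2*np.arctan2(x[2],x[1]))-90,s
def jig(x,y):
    c,s=np.cos(JA),np.sin(JA);return JX+[c*x-s*y,s*x+c*y]
if __name__=='__main__':
    p,a,s=st();print(s['clock'],p.round(4),round((a+180)%360-180,1),'w',round(s['width'],4))
    for q in slats(): print(q,'delta mm',((np.array(q[:2])-p[:2])*1e3).round(1),'phi',q[2]-90)
E
python3 plan.py; python3 - <<'E'
from h import *
im,m=snap('wrist','w7.png')
hsv=cv2.cvtColor(im,cv2.COLOR_RGB2HSV)
print(w2pix(m,[[.5573,-.3375,.024],[.607,-.336,.024],[.508,-.339,.024]]))
import plan
print(plan.slats('wrist'))
E
```

```text
11.8667 [ 0.5564 -0.3375  0.1204] -88.0 w 0.051
(np.float64(0.3727), np.float64(0.2561), np.float64(10.7)) delta mm [-183.7  593.6] phi -79.3
(np.float64(0.4177), np.float64(0.3395), np.float64(15.8)) delta mm [-138.7  677. ] phi -74.2
(np.float64(0.515), np.float64(0.2486), np.float64(15.5)) delta mm [-41.4 586.1] phi -74.5
[[318.89748319 243.48412444]
 [319.42458867 172.17516899]
 [318.44859872 306.2759385 ]]
[(np.float64(0.5568), np.float64(-0.3378), np.float64(3.5)), (np.float64(0.5986), np.float64(-0.1363), np.float64(-12.8))]
```

Aligned over the slat, and the wrist camera agrees. Next: grasp it.

Call:
drive_tool(deltas=[{"linear": [1,0,-40],"twist": 0.5,"claw": 0.6},{"linear": [1,0,-75],"twist": 0.5,"claw": 0.6},{"linear": [1,0,-95],"twist": 0.5,"claw": 0.6},{"linear": [1,0,-102],"twist": 0.5,"claw": 0.6},{"linear": [1,0,-102],"twist": 0.5,"claw": 0.6},{"linear": [1,0,-102],"twist": 0.5,"claw": 0},{"linear": [1,0,-102],"twist": 0.5,"claw": 0},{"linear": [1,0,-102],"twist": 0.5,"claw": 0},{"linear": [1,0,-102],"twist": 0.5,"claw": 0},{"linear": [1,0,-102],"twist": 0.5,"claw": 0}], squeeze=40)

```text
clock: 12.85
position: [0.558, -0.3381, 0.0198]
ee_rot: [0.001, 1.0, 0.022, 0.001]
contact_force: [-0.4, 0.5, 3.9]
width: 0.0349
gripper_force: 41.5
```

```bash
python3 -c "
from plan import *
p=st()[0]
for y in(-.08,-.022,.036,.094):
  j=jig(.0223,y);print(y,j.round(4),((j-p[:2])*1e3).round(1),p[2])"
```

```text
-0.08 [ 0.5977 -0.1128] [ 39.7 225.3] 0.01978293969315036
-0.022 [ 0.5959 -0.0548] [ 37.9 283.3] 0.01978293969315036
0.036 [0.5941 0.0032] [ 36.1 341.3] 0.01978293969315036
0.094 [0.5922 0.0612] [ 34.3 399.3] 0.01978293969315036
```

Call:
drive_tool(deltas=[{"linear": [0,0,40],"twist": -0.7,"claw": 0},{"linear": [0,10,75],"twist": -0.7,"claw": 0},{"linear": [10,45,75],"twist": -0.7,"claw": 0},{"linear": [40,225,75],"twist": -0.7,"claw": 0},{"linear": [40,225,75],"twist": -0.7,"claw": 0},{"linear": [40,225,75],"twist": -0.7,"claw": 0},{"linear": [40,225,75],"twist": -0.7,"claw": 0},{"linear": [40,225,75],"twist": -0.7,"claw": 0},{"linear": [40,225,75],"twist": -0.7,"claw": 0},{"linear": [40,225,50],"twist": -0.7,"claw": 0},{"linear": [40,225,30],"twist": -0.7,"claw": 0},{"linear": [40,225,30],"twist": -0.7,"claw": 0}])

```text
clock: 13.85
position: [0.5945, -0.1125, 0.0452]
ee_rot: [-0.001, 1.0, 0.016, -0.003]
contact_force: [-1.2, -0.1, 0.1]
width: 0.0347
gripper_force: 41.0
```

Call:
drive_tool(deltas=[{"linear": [0,0,-10],"twist": 0,"claw": 0},{"linear": [0,0,-17],"twist": 0,"claw": 0},{"linear": [0,0,-17],"twist": 0,"claw": 0},{"linear": [0,0,-17],"twist": 0,"claw": 0.5},{"linear": [0,0,-17],"twist": 0,"claw": 0.5},{"linear": [0,0,-17],"twist": 0,"claw": 0.5},{"linear": [0,0,25],"twist": 0,"claw": 0.5},{"linear": [0,0,60],"twist": 0,"claw": 1},{"linear": [0,0,60],"twist": 0,"claw": 1}])

```text
clock: 14.6
position: [0.602, -0.114, 0.1155]
ee_rot: [0.002, 1.0, 0.016, 0.007]
contact_force: [0.4, -0.5, 0.2]
width: 0.0655
gripper_force: 0.0
```

```bash
python3 plan.py; python3 -c "
from plan import *
print(slats('wrist',.036), jig(.0223,-.08))"
```

```text
14.6 [ 0.602  -0.114   0.1155] -88.2 w 0.0655
(np.float64(0.4176), np.float64(0.3395), np.float64(15.8)) delta mm [-184.4  453.5] phi -74.2
(np.float64(0.4953), np.float64(0.2846), np.float64(16.2)) delta mm [-106.7  398.6] phi -73.8
[] [ 0.59769267 -0.11276294]
```

Call:
drive_tool(deltas=[{"linear": [0,10,40],"twist": 7,"claw": 0.9},{"linear": [-105,399,60],"twist": 14.4,"claw": 0.9},{"linear": [-105,399,60],"twist": 14.4,"claw": 0.9},{"linear": [-105,399,60],"twist": 14.4,"claw": 0.9},{"linear": [-105,399,60],"twist": 14.4,"claw": 0.9},{"linear": [-105,399,60],"twist": 14.4,"claw": 0.9},{"linear": [-105,399,60],"twist": 14.4,"claw": 0.9},{"linear": [-105,399,60],"twist": 14.4,"claw": 0.9},{"linear": [-105,399,60],"twist": 14.4,"claw": 0.9},{"linear": [-105,399,60],"twist": 14.4,"claw": 0.9},{"linear": [-105,399,60],"twist": 14.4,"claw": 0.9},{"linear": [-105,399,60],"twist": 14.4,"claw": 0.9}])

```text
clock: 15.7
position: [0.4897, 0.2913, 0.1671]
ee_rot: [-0.001, 0.99, 0.144, -0.001]
contact_force: [1.2, -0.6, 1.2]
width: 0.077
gripper_force: 0.0
```

```bash
python3 plan.py; python3 - <<'E'
from plan import *
print('wrist',slats('wrist'))
W,_=snap('wrist');T,_=snap('top');S,_=snap('side')
cv2.imwrite('pics/m8.png',np.vstack([np.hstack([cv2.resize(W,(400,300)),T[160:310,100:400].repeat(2,0)[:300][:, :].repeat(2,1)[:, :400]]),np.hstack([T[160:310,240:440].repeat(2,0).repeat(2,1),S[190:340,200:400].repeat(2,0).repeat(2,1)])])[...,::-1])
E
```

```text
15.7 [0.4897 0.2913 0.1671] -73.5 w 0.077
(np.float64(0.0904), np.float64(0.5844), np.float64(-73.2)) delta mm [-399.3  293.1] phi -163.2
(np.float64(0.3725), np.float64(0.2562), np.float64(10.3)) delta mm [-117.2  -35.1] phi -79.7
wrist [(np.float64(0.3734), np.float64(0.256), np.float64(10.4)), (np.float64(0.4178), np.float64(0.34), np.float64(16.4)), (np.float64(0.4957), np.float64(0.2839), np.float64(17.9))]
```

View pics/m8.png

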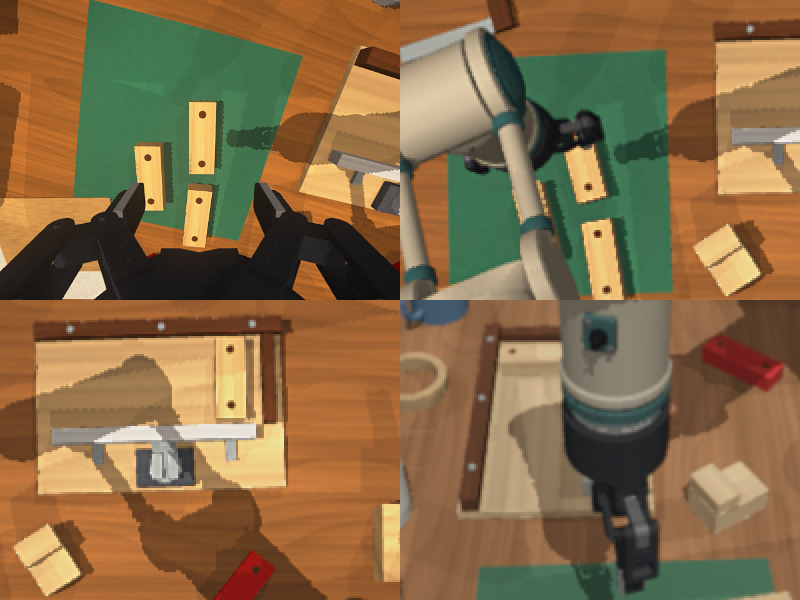

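One slat was knocked but it is found again at (0.4955, 0.284, ~17°). The first slat sits square in the jig.

Call:
drive_tool(deltas=[{"linear": [0,0,-60],"twist": 0.5,"claw": 0.7},{"linear": [0,0,-80],"twist": 0.5,"claw": 0.7},{"linear": [0,0,-80],"twist": 0.5,"claw": 0.7}])

```text
clock: 16.2
position: [0.4877, 0.2826, 0.082]
ee_rot: [0.002, 0.99, 0.144, -0.007]
contact_force: [-2.3, -1.1, -0.4]
width: 0.0598
gripper_force: 0.0
```

Call:
drive_tool(deltas=[{"linear": [0,0,0],"twist": 0,"claw": 0.7},{"linear": [0,0,0],"twist": 0,"claw": 0.7},{"linear": [0,0,0],"twist": 0,"claw": 0.7}])

```text
clock: 16.45
position: [0.4943, 0.2867, 0.0906]
ee_rot: [-0.001, 0.989, 0.145, 0.002]
contact_force: [0.1, 0.2, 0.5]
width: 0.0598
gripper_force: 0.0
```

Call:
drive_tool(deltas=[{"linear": [1,-2.5,-30],"twist": 0,"claw": 0.7},{"linear": [1,-2.5,-55],"twist": 0,"claw": 0.7},{"linear": [1,-2.5,-71],"twist": 0,"claw": 0.7},{"linear": [1,-2.5,-71],"twist": 0,"claw": 0.7},{"linear": [1,-2.5,-71],"twist": 0,"claw": 0},{"linear": [1,-2.5,-71],"twist": 0,"claw": 0},{"linear": [1,-2.5,-71],"twist": 0,"claw": 0},{"linear": [1,-2.5,-71],"twist": 0,"claw": 0},{"linear": [1,-2.5,-71],"twist": 0,"claw": 0},{"linear": [1,-2.5,-71],"twist": 0,"claw": 0}])

```text
clock: 17.28
position: [0.4951, 0.2847, 0.0196]
ee_rot: [-0.001, 0.989, 0.145, 0.002]
contact_force: [0.4, 0.3, 6.8]
width: 0.0353
gripper_force: 41.9
```

Call:
drive_tool(deltas=[{"linear": [0,0,40],"twist": 0,"claw": 0},{"linear": [0,0,75],"twist": -5,"claw": 0},{"linear": [20,-30,80],"twist": -10,"claw": 0},{"linear": [30,-70,80],"twist": -14.9,"claw": 0},{"linear": [45,-110,80],"twist": -14.9,"claw": 0},{"linear": [60,-150,80],"twist": -14.9,"claw": 0},{"linear": [75,-185,80],"twist": -14.9,"claw": 0},{"linear": [85,-220,80],"twist": -14.9,"claw": 0},{"linear": [90,-220,80],"twist": -14.9,"claw": 0},{"linear": [90,-220,80],"twist": -14.9,"claw": 0}])

```text
clock: 18.12
position: [0.5849, 0.0619, 0.098]
ee_rot: [0.0, 1.0, 0.014, 0.001]
contact_force: [0.6, -0.3, 0.2]
width: 0.0353
gripper_force: 41.1
```

```bash
python3 plan.py; python3 -c "
from plan import *
p=st()[0];print(p)
for y in(-.022,.036,.094):
  j=jig(.0223,y);print(y,j.round(4),((j-p[:2])*1e3).round(1))"
```

```text
18.1167 [0.5849 0.0619 0.098 ] -88.4 w 0.0353
(np.float64(0.3726), np.float64(0.2562), np.float64(10.4)) delta mm [-212.3  194.3] phi -79.6
(np.float64(0.4177), np.float64(0.3394), np.float64(15.8)) delta mm [-167.2  277.5] phi -74.2
[0.58367831 0.06342897 0.0977403 ]
-0.022 [ 0.5959 -0.0548] [  12.2 -118.2]
0.036 [0.5941 0.0032] [ 10.4 -60.2]
0.094 [0.5922 0.0612] [ 8.6 -2.3]
```

Call:
drive_tool(deltas=[{"linear": [4,-40,0],"twist": 0,"claw": 0},{"linear": [8,-80,0],"twist": 0,"claw": 0},{"linear": [11,-118,0],"twist": 0,"claw": 0},{"linear": [11,-118,-10],"twist": 0,"claw": 0},{"linear": [11,-118,-40],"twist": 0,"claw": 0},{"linear": [11,-118,-57],"twist": 0,"claw": 0},{"linear": [11,-118,-67],"twist": 0,"claw": 0},{"linear": [11,-118,-67],"twist": 0,"claw": 0},{"linear": [11,-118,-67],"twist": 0,"claw": 0.5},{"linear": [11,-118,-67],"twist": 0,"claw": 0.5},{"linear": [11,-118,-67],"twist": 0,"claw": 0.5}])

```text
clock: 19.08
position: [0.5944, -0.0531, 0.0308]
ee_rot: [0.0, 1.0, 0.016, 0.0]
contact_force: [-0.4, 0.3, 0.1]
width: 0.0426
gripper_force: 0.0
```

Call:
drive_tool(deltas=[{"linear": [0,0,40],"twist": 0,"claw": 0.5},{"linear": [0,0,75],"twist": 5,"claw": 0.6},{"linear": [-30,30,80],"twist": 9,"claw": 0.7},{"linear": [-223,313,80],"twist": 9,"claw": 0.7},{"linear": [-223,313,80],"twist": 9,"claw": 0.7},{"linear": [-223,313,80],"twist": 9,"claw": 0.7},{"linear": [-223,313,80],"twist": 9,"claw": 0.7},{"linear": [-223,313,80],"twist": 9,"claw": 0.7},{"linear": [-223,313,80],"twist": 9,"claw": 0.7},{"linear": [-223,313,80],"twist": 9,"claw": 0.7},{"linear": [-223,313,80],"twist": 9,"claw": 0.7},{"linear": [-223,313,80],"twist": 9,"claw": 0.7}])

```text
clock: 20.08
position: [0.3672, 0.2626, 0.1107]
ee_rot: [-0.001, 0.995, 0.096, -0.001]
contact_force: [-0.5, -0.7, 0.0]
width: 0.0597
gripper_force: 0.0
```

Call:
drive_tool(deltas=[{"linear": [0,0,0],"twist": 0,"claw": 0.7},{"linear": [0,0,0],"twist": 0,"claw": 0.7},{"linear": [0,0,0],"twist": 0,"claw": 0.7}])

```text
clock: 20.33
position: [0.3721, 0.2584, 0.1105]
ee_rot: [0.0, 0.996, 0.094, 0.001]
contact_force: [-0.7, -0.5, 0.4]
width: 0.0599
gripper_force: 0.0
```

```bash
python3 plan.py; python3 -c "
from plan import *
print('wrist',slats('wrist'))"
```

```text
20.3333 [0.3721 0.2584 0.1105] -79.2 w 0.0599
wrist [(np.float64(0.373), np.float64(0.2564), np.float64(12.2)), (np.float64(0.417), np.float64(0.3403), np.float64(16.4))]
```

Call:
drive_tool(deltas=[{"linear": [0.7,-2,-35],"twist": 0,"claw": 0.7},{"linear": [0.7,-2,-65],"twist": 0,"claw": 0.7},{"linear": [0.7,-2,-91],"twist": 0,"claw": 0.7},{"linear": [0.7,-2,-91],"twist": 0,"claw": 0.7},{"linear": [0.7,-2,-91],"twist": 0,"claw": 0},{"linear": [0.7,-2,-91],"twist": 0,"claw": 0},{"linear": [0.7,-2,-91],"twist": 0,"claw": 0},{"linear": [0.7,-2,-91],"twist": 0,"claw": 0},{"linear": [0.7,-2,-91],"twist": 0,"claw": 0},{"linear": [0.7,-2,-91],"twist": 0,"claw": 0}])

```text
clock: 21.27
position: [0.3728, 0.2573, 0.0204]
ee_rot: [-0.0, 0.996, 0.094, 0.001]
contact_force: [0.4, -1.4, 5.9]
width: 0.0348
gripper_force: 40.6
```

Call:
drive_tool(deltas=[{"linear": [0,0,40],"twist": 0,"claw": 0},{"linear": [0,0,80],"twist": -5,"claw": 0},{"linear": [221,-253,80],"twist": -9,"claw": 0},{"linear": [221,-253,80],"twist": -9,"claw": 0},{"linear": [221,-253,80],"twist": -9,"claw": 0},{"linear": [221,-253,80],"twist": -9,"claw": 0},{"linear": [221,-253,80],"twist": -9,"claw": 0},{"linear": [221,-253,80],"twist": -9,"claw": 0},{"linear": [221,-253,80],"twist": -9,"claw": 0},{"linear": [221,-253,80],"twist": -9,"claw": 0},{"linear": [221,-253,80],"twist": -9,"claw": 0},{"linear": [221,-253,80],"twist": -9,"claw": 0}])

```text
clock: 22.27
position: [0.5946, 0.0018, 0.0992]
ee_rot: [0.0, 1.0, 0.014, 0.001]
contact_force: [-1.0, 0.1, -0.8]
width: 0.0347
gripper_force: 40.6
```

Call:
drive_tool(deltas=[{"linear": [0,0,0],"twist": 0,"claw": 0},{"linear": [0,0,-30],"twist": 0,"claw": 0},{"linear": [0,0,-45],"twist": 0,"claw": 0},{"linear": [0,0,-45],"twist": 0,"claw": 0}])

```text
clock: 22.6
position: [0.5885, 0.0059, 0.0513]
ee_rot: [-0.001, 1.0, 0.017, -0.004]
contact_force: [-0.7, -0.6, -1.1]
width: 0.035
gripper_force: 40.6
```

Call:
drive_tool(deltas=[{"linear": [0,0,0],"twist": 0,"claw": 0},{"linear": [0,0,-10],"twist": 0,"claw": 0},{"linear": [0,0,-22],"twist": 0,"claw": 0},{"linear": [0,0,-22],"twist": 0,"claw": 0},{"linear": [0,0,-22],"twist": 0,"claw": 0.5},{"linear": [0,0,-22],"twist": 0,"claw": 0.5},{"linear": [0,0,-22],"twist": 0,"claw": 0.5}])

```text
clock: 23.18
position: [0.5933, 0.004, 0.033]
ee_rot: [0.0, 1.0, 0.016, 0.001]
contact_force: [-0.3, 0.3, 0.4]
width: 0.0427
gripper_force: 0.0
```

Call:
drive_tool(deltas=[{"linear": [0,0,40],"twist": 0,"claw": 0.5},{"linear": [0,0,75],"twist": 7,"claw": 0.6},{"linear": [-30,60,80],"twist": 14,"claw": 0.7},{"linear": [-176,337,80],"twist": 14,"claw": 0.7},{"linear": [-176,337,80],"twist": 14,"claw": 0.7},{"linear": [-176,337,80],"twist": 14,"claw": 0.7},{"linear": [-176,337,80],"twist": 14,"claw": 0.7},{"linear": [-176,337,80],"twist": 14,"claw": 0.7},{"linear": [-176,337,80],"twist": 14,"claw": 0.7},{"linear": [-176,337,80],"twist": 14,"claw": 0.7},{"linear": [-176,337,80],"twist": 14,"claw": 0.7},{"linear": [-176,337,80],"twist": 14,"claw": 0.7}])

```text
clock: 24.18
position: [0.4138, 0.3462, 0.1131]
ee_rot: [-0.002, 0.99, 0.14, 0.0]
contact_force: [0.4, -0.0, -0.0]
width: 0.0598
gripper_force: 0.0
```

Call:
drive_tool(deltas=[{"linear": [0,0,0],"twist": 0,"claw": 0.7},{"linear": [0,0,0],"twist": 0,"claw": 0.7},{"linear": [0,0,0],"twist": 0,"claw": 0.7}])

```text
clock: 24.43
position: [0.4176, 0.3399, 0.1125]
ee_rot: [0.0, 0.991, 0.137, 0.0]
contact_force: [0.6, 0.3, 0.0]
width: 0.0595
gripper_force: 0.0
```

```bash
python3 plan.py; python3 -c "
from plan import *
print('wrist',slats('wrist'))"
```

```text
24.4333 [0.4176 0.3399 0.1125] -74.2 w 0.0595
wrist [(np.float64(0.205), np.float64(0.419), np.float64(-19.5)), (np.float64(0.4179), np.float64(0.3404), np.float64(17.0))]
```

Call:
drive_tool(deltas=[{"linear": [0,0,-35],"twist": 0,"claw": 0.7},{"linear": [0,0,-70],"twist": 0,"claw": 0.7},{"linear": [0,0,-93],"twist": 0,"claw": 0.7},{"linear": [0,0,-93],"twist": 0,"claw": 0.7},{"linear": [0,0,-93],"twist": 0,"claw": 0},{"linear": [0,0,-93],"twist": 0,"claw": 0},{"linear": [0,0,-93],"twist": 0,"claw": 0},{"linear": [0,0,-93],"twist": 0,"claw": 0},{"linear": [0,0,-93],"twist": 0,"claw": 0},{"linear": [0,0,-93],"twist": 0,"claw": 0}])

```text
clock: 25.37
position: [0.4179, 0.3414, 0.0207]
ee_rot: [-0.0, 0.99, 0.138, 0.001]
contact_force: [0.4, -0.3, 5.7]
width: 0.0347
gripper_force: 41.3
```

Call:
drive_tool(deltas=[{"linear": [0,0,40],"twist": 0,"claw": 0},{"linear": [0,0,80],"twist": -7,"claw": 0},{"linear": [174,-278,80],"twist": -14,"claw": 0},{"linear": [174,-278,80],"twist": -14,"claw": 0},{"linear": [174,-278,80],"twist": -14,"claw": 0},{"linear": [174,-278,80],"twist": -14,"claw": 0},{"linear": [174,-278,80],"twist": -14,"claw": 0},{"linear": [174,-278,80],"twist": -14,"claw": 0},{"linear": [174,-278,80],"twist": -14,"claw": 0},{"linear": [174,-278,80],"twist": -14,"claw": 0},{"linear": [174,-278,80],"twist": -14,"claw": 0},{"linear": [174,-278,80],"twist": -14,"claw": 0}])

```text
clock: 26.37
position: [0.5919, 0.0611, 0.0992]
ee_rot: [-0.0, 1.0, 0.014, 0.0]
contact_force: [-0.1, 0.4, -0.9]
width: 0.0349
gripper_force: 40.6
```

Call:
drive_tool(deltas=[{"linear": [0,0,0],"twist": 0,"claw": 0},{"linear": [0,0,-30],"twist": 0,"claw": 0},{"linear": [0,0,-45],"twist": 0,"claw": 0},{"linear": [0,0,-45],"twist": 0,"claw": 0},{"linear": [0,0,-45],"twist": 0,"claw": 0}])

```text
clock: 26.78
position: [0.5894, 0.0643, 0.0538]
ee_rot: [-0.0, 1.0, 0.017, -0.001]
contact_force: [-1.2, -0.2, -0.4]
width: 0.0347
gripper_force: 40.6
```

Lower and release it, then rise and turn the finger line along the jig's x for pushing. Then I check the row.

Call:
drive_tool(deltas=[{"linear": [0,0,0],"twist": 0,"claw": 0},{"linear": [0,0,-10],"twist": 0,"claw": 0},{"linear": [0,0,-21],"twist": 0,"claw": 0},{"linear": [0,0,-21],"twist": 0,"claw": 0},{"linear": [0,0,-21],"twist": 0,"claw": 0.5},{"linear": [0,0,-21],"twist": 0,"claw": 0.5},{"linear": [0,0,-21],"twist": 0,"claw": 0.5},{"linear": [0,0,20],"twist": 0,"claw": 0.5},{"linear": [0,0,60],"twist": 0,"claw": 0.5},{"linear": [0,30,80],"twist": 7,"claw": 0.5},{"linear": [0,70,80],"twist": 14,"claw": 0.5},{"linear": [0,70,80],"twist": 21,"claw": 0.5}])

```text
clock: 27.78
position: [0.5921, 0.1387, 0.137]
ee_rot: [-0.002, 0.979, 0.202, 0.003]
contact_force: [0.0, 0.4, -0.5]
width: 0.0428
gripper_force: 0.0
```

Call:
drive_tool(deltas=[{"linear": [0,0,0],"twist": 69,"claw": 0.5},{"linear": [0,0,0],"twist": 69,"claw": 0.5},{"linear": [0,0,0],"twist": 69,"claw": 0.5},{"linear": [0,0,0],"twist": 69,"claw": 0.5},{"linear": [0,0,0],"twist": 69,"claw": 0.5},{"linear": [0,0,0],"twist": 69,"claw": 0.5},{"linear": [0,0,0],"twist": 69,"claw": 0.5},{"linear": [0,0,0],"twist": 69,"claw": 0.5},{"linear": [0,0,0],"twist": 69,"claw": 0.5},{"linear": [0,0,0],"twist": 69,"claw": 0.5},{"linear": [0,0,0],"twist": 69,"claw": 0.5}])

```text
clock: 28.7
position: [0.5908, 0.1328, 0.1344]
ee_rot: [-0.0, 0.695, 0.719, -0.0]
contact_force: [-0.6, 0.7, 0.2]
width: 0.0427
gripper_force: 0.0
```

```bash
cat > holes.py <<'E'
from plan import *
# dark dowel holes on slat tops inside the lane (z=.036), in jig frame mm
def holes(name='top'):
    im,m=snap(name); g=cv2.resize(im.max(2),None,fx=4,fy=4,interpolation=cv2.INTER_CUBIC)
    k=cv2.morphologyEx(g,cv2.MORPH_BLACKHAT,cv2.getStructuringElement(2,(29,29)))
    n,_,stt,c=cv2.connectedComponentsWithStats((k>60).astype(np.uint8))
    c=c[(stt[:,4]>30)&(stt[:,4]<700)]
    W=pix2w(m,(c+.5)/4-.5,np.full(len(c),.036))[:,:2]-JX
    co,s=np.cos(JA),np.sin(JA); q=W@np.array([[co,-s],[s,co]])*1e3
    return [tuple(map(float,v)) for v in q[(q[:,0]>-36)&(q[:,0]<76)&(abs(q[:,1])<150)].round(1)]
if __name__=='__main__':
    p,a,s=st();print(p,a,[(i,((jig(.0223,i/1e3)-p[:2])*1e3).round(1)) for i in(146,120)])
    print(holes())
E
python3 holes.py
```

```text
[0.59082278 0.13282735 0.13436534] 1.8743967342144146 [(146, array([ -0.2, -19.7])), (120, array([  0.6, -45.7]))]
[(73.9, 112.2), (74.2, 1.9), (55.4, -80.8), (48.9, -144.9), (54.7, -19.3), (58.8, 112.6), (55.2, 37.8), (55.0, 95.4), (27.4, -61.3), (7.1, 57.9), (-12.5, -79.8), (-12.7, 37.6), (-13.5, -18.7), (-12.6, 95.9), (-18.0, 57.5), (-35.2, -143.7), (-29.4, 86.0), (-31.7, -75.1), (-30.1, -38.9), (-32.1, -15.4)]
```

All four slats are in the lane at y ≈ -80, -19, 38 and 95, square to the jig. Next I lower behind the last one and push.

Call:
drive_tool(deltas=[{"linear": [0,0,-40],"twist": 0,"claw": 0.5},{"linear": [0,0,-80],"twist": 0,"claw": 0.5},{"linear": [0,0,-105],"twist": 0,"claw": 0.5},{"linear": [0,0,-105],"twist": 0,"claw": 0.5},{"linear": [0.7,-20,-105],"twist": 0,"claw": 0.5},{"linear": [1,-32,-105],"twist": 0,"claw": 0.5},{"linear": [1.2,-40,-105],"twist": 0,"claw": 0.5},{"linear": [1.5,-48,-105],"twist": 0,"claw": 0.5},{"linear": [1.7,-56,-105],"twist": 0,"claw": 0.5},{"linear": [2,-64,-105],"twist": 0,"claw": 0.5},{"linear": [2.2,-72,-105],"twist": 0,"claw": 0.5},{"linear": [2.5,-80,-105],"twist": 0,"claw": 0.5}])

```text
clock: 29.75
position: [0.5937, 0.0525, 0.0298]
ee_rot: [0.0, 0.696, 0.718, 0.0]
contact_force: [-1.1, 2.1, 1.5]
width: 0.0426
gripper_force: 0.8
```

Call:
drive_tool(deltas=[{"linear": [0.2,-7,0],"twist": 0,"claw": 0.5},{"linear": [0.4,-14,0],"twist": 0,"claw": 0.5},{"linear": [0.6,-20,0],"twist": 0,"claw": 0.5},{"linear": [0.8,-26,0],"twist": 0,"claw": 0.5},{"linear": [1.0,-32,0],"twist": 0,"claw": 0.5},{"linear": [1.2,-37,0],"twist": 0,"claw": 0.5},{"linear": [1.3,-41,0],"twist": 0,"claw": 0.5},{"linear": [1.3,-44,0],"twist": 0,"claw": 0.5},{"linear": [1.4,-46,0],"twist": 0,"claw": 0.5},{"linear": [1.4,-46,0],"twist": 0,"claw": 0.5}])

```text
clock: 30.58
position: [0.5948, 0.0063, 0.0293]
ee_rot: [0.0, 0.696, 0.718, -0.0]
contact_force: [-0.1, 0.7, 0.4]
width: 0.0427
gripper_force: 0.1
```

```bash
python3 holes.py
```

```text
[0.59484181 0.00629572 0.02926141] 1.814563913628902 [(146, array([ -4.2, 106.8])), (120, array([-3.4, 80.8]))]
[(74.5, -40.5), (58.8, -25.3), (61.4, 99.8), (55.5, -97.5), (54.3, -61.5), (44.3, -16.4), (20.7, 19.4), (2.5, -143.7), (-7.5, -6.3), (-4.7, -118.6), (-11.0, -79.5), (-2.9, 49.7), (-17.6, 32.8), (-12.4, -97.1), (-13.0, -25.4), (-13.6, -61.4), (-14.0, 137.7), (-25.3, 51.1), (-34.8, -118.9)]
```

Call:
drive_tool(deltas=[{"linear": [0,-2,0],"twist": 0,"claw": 0.5},{"linear": [0.1,-3.5,0],"twist": 0,"claw": 0.5},{"linear": [0.1,-4.5,0],"twist": 0,"claw": 0.5},{"linear": [0.1,-4.5,0],"twist": 0,"claw": 0.5}])

```text
clock: 30.97
position: [0.5947, 0.0032, 0.0292]
ee_rot: [-0.001, 0.696, 0.718, 0.0]
contact_force: [0.0, 3.8, 0.2]
width: 0.0428
gripper_force: 2.3
```

Call:
drive_tool(deltas=[{"linear": [0,-0.7,0],"twist": 0,"claw": 0.5},{"linear": [0,-1.5,0],"twist": 0,"claw": 0.5},{"linear": [0,-1.5,0],"twist": 0,"claw": 0.5}])

```text
clock: 31.22
position: [0.5946, 0.0031, 0.0292]
ee_rot: [-0.001, 0.696, 0.718, 0.001]
contact_force: [0.3, 9.4, 0.8]
width: 0.0427
gripper_force: 4.4
```

Call:
drive_tool(deltas=[{"linear": [0,5,0],"twist": 0,"claw": 0.5},{"linear": [0,15,10],"twist": 0,"claw": 0.5},{"linear": [0,15,50],"twist": 0,"claw": 0.7},{"linear": [0,15,90],"twist": 0,"claw": 1},{"linear": [-30,0,130],"twist": 3,"claw": 1},{"linear": [-60,-15,170],"twist": 6.8,"claw": 1},{"linear": [-85,-45,190],"twist": 6.8,"claw": 1},{"linear": [-110,-75,200],"twist": 6.8,"claw": 1},{"linear": [-135,-105,200],"twist": 6.8,"claw": 1},{"linear": [-150,-145,200],"twist": 6.8,"claw": 1},{"linear": [-165,-185,200],"twist": 6.8,"claw": 1},{"linear": [-175,-225,200],"twist": 6.8,"claw": 1}])

```text
clock: 32.22
position: [0.4228, -0.2094, 0.2309]
ee_rot: [0.001, 0.652, 0.758, -0.0]
contact_force: [1.3, 0.0, -0.6]
width: 0.0852
gripper_force: 0.0
```

```bash
python3 holes.py; python3 -c "
from h import *
T,m=snap('top');S,_=snap('side');W,_=snap('wrist')
cv2.imwrite('pics/m9.png',np.hstack([T[160:310,240:490].repeat(2,0).repeat(2,1),S[130:280,220:370].repeat(2,0).repeat(2,1)])[...,::-1])
cv2.imwrite('pics/w9.png',W[...,::-1])"
```

```text
[ 0.4227584  -0.20944484  0.23091284] 8.664234008686108 [(146, array([167.9, 322.6])), (120, array([168.7, 296.6]))]
[(74.8, -108.2), (74.3, 4.4), (74.4, 111.7), (74.2, -58.5), (55.7, -100.4), (54.7, -28.5), (54.4, -64.3), (49.8, -143.4), (53.6, 7.5), (36.3, -121.3), (-12.2, -100.5), (-13.4, -28.6), (-13.4, -64.6), (-14.5, 7.6), (-22.5, 26.4)]
```

The row is tight against the stop, at y ≈ -100, -64, -28.5 and 7.5 within calibration bias. Next I fetch the driver.

Call:
drive_tool(deltas=[{"linear": [-10,-40,0],"twist": 0,"claw": 1},{"linear": [-20,-80,0],"twist": 0,"claw": 1},{"linear": [-23,-112,0],"twist": 0,"claw": 1},{"linear": [-23,-112,0],"twist": 0,"claw": 1},{"linear": [-23,-112,0],"twist": 0,"claw": 1}])

```text
clock: 32.83
position: [0.4022, -0.3203, 0.2292]
ee_rot: [-0.0, 0.652, 0.758, 0.0]
contact_force: [-0.2, 0.2, 0.2]
width: 0.0853
gripper_force: 0.0
```

```bash
python3 -c "
from h import *
W,m=snap('wrist','w10.png');print(sensors.get_state()['position'],w2pix(m,[[.398,-.334,.148]]))
cv2.imwrite('pics/w10c.png',np.hstack([W[::1][200:420,150:470],W[200:420,150:470]*0])[:, :320][...,::-1])"
```

```text
[ 0.40206017 -0.31913761  0.22913465] [[309.9944762  270.99696383]]
```

Call:
drive_tool(deltas=[{"linear": [-2.7,-13,0],"twist": 0,"claw": 1},{"linear": [-2.7,-13,0],"twist": 0,"claw": 1},{"linear": [-2.7,-13,-40],"twist": 0,"claw": 1},{"linear": [-2.7,-13,-80],"twist": 0,"claw": 1},{"linear": [-2.7,-13,-109.5],"twist": 0,"claw": 1},{"linear": [-2.7,-13,-109.5],"twist": 0,"claw": 1},{"linear": [-2.7,-13,-109.5],"twist": 0,"claw": 0},{"linear": [-2.7,-13,-109.5],"twist": 0,"claw": 0},{"linear": [-2.7,-13,-109.5],"twist": 0,"claw": 0},{"linear": [-2.7,-13,-109.5],"twist": 0,"claw": 0},{"linear": [-2.7,-13,-109.5],"twist": 0,"claw": 0},{"linear": [-2.7,-13,-109.5],"twist": 0,"claw": 0}], squeeze=100)

```text
clock: 33.88
position: [0.4, -0.3344, 0.1218]
ee_rot: [0.002, 0.652, 0.758, -0.0]
contact_force: [0.3, 0.3, 7.3]
width: 0.0289
gripper_force: 98.5
```

Call:
drive_tool(deltas=[{"linear": [0,0,40],"twist": 0,"claw": 0},{"linear": [0,0,80],"twist": 0,"claw": 0},{"linear": [0,0,80],"twist": -7,"claw": 0},{"linear": [88,295,80],"twist": -87,"claw": 0},{"linear": [88,295,80],"twist": -87,"claw": 0},{"linear": [88,295,80],"twist": -87,"claw": 0},{"linear": [88,295,80],"twist": -87,"claw": 0},{"linear": [88,295,80],"twist": -87,"claw": 0},{"linear": [88,295,80],"twist": -87,"claw": 0},{"linear": [88,295,80],"twist": -87,"claw": 0},{"linear": [88,295,80],"twist": -87,"claw": 0},{"linear": [88,295,80],"twist": -87,"claw": 0}])

```text
clock: 34.88
position: [0.4874, -0.0342, 0.2001]
ee_rot: [-0.001, 0.957, 0.289, 0.001]
contact_force: [0.3, -0.9, -0.7]
width: 0.0292
gripper_force: 99.3
```

Call:
drive_tool(deltas=[{"linear": [0,0,-10],"twist": -15.4,"claw": 0},{"linear": [0,0,-12],"twist": -15.4,"claw": 0},{"linear": [0,0,-12],"twist": -15.4,"claw": 0},{"linear": [0,0,-12],"twist": -15.4,"claw": 0},{"linear": [0,0,-12],"twist": -15.4,"claw": 0}])

```text
clock: 35.3
position: [0.487, -0.0386, 0.1881]
ee_rot: [0.0, 0.987, 0.161, 0.0]
contact_force: [0.9, 0.5, -1.4]
width: 0.0291
gripper_force: 99.2
```

```bash
python3 - <<'E'
from plan import *
p,a,s=st();print(p,a,s['ee_rot'])
S,ms=snap('side','s11.png')
tip=w2pix(ms,[[p[0],p[1],p[2]-.11],[p[0],p[1],p[2]-.072]]);print(tip)
for im in (cv2.imread('pics/s4.png'),cv2.imread('pics/s11.png')):
    h=cv2.cvtColor(im,cv2.COLOR_BGR2HSV)
    for v in range(202,226,2):
        r=im[v,300:328].astype(int);sat=r.max(1)-r.min(1);w=np.clip(50-sat,0,None);print(v,round(300+(w*np.arange(28)).sum()/max(1,w.sum()),1),(w>0).sum(),end=' | ')
    print()
E
```

```text
[ 0.4869737  -0.03863247  0.18813837] -71.48297306646063 [1.70288564e-04 9.86972421e-01 1.60889211e-01 2.71527766e-04]
[[312.83361584 222.89524931]
 [312.87873172 210.18602742]]
202 312.6 23 | 204 312.8 23 | 206 313.4 25 | 208 313.6 19 | 210 313.8 15 | 212 313.6 6 | 214 313.6 6 | 216 313.6 6 | 218 312.8 11 | 220 306.0 13 | 222 305.6 15 | 224 305.6 15 | 
202 310.7 22 | 204 310.7 23 | 206 311.8 23 | 208 312.0 21 | 210 311.8 18 | 212 311.9 11 | 214 311.9 6 | 216 311.7 6 | 218 311.1 13 | 220 306.1 15 | 222 305.9 15 | 224 306.4 14 |
```

The driver now sits about 2.4 mm to the other side in the grip, and I compensate for that. I rotate to the slack slot angle of 1.8° and descend.

Call:
drive_tool(deltas=[{"linear": [1,0,0],"twist": 73.3,"claw": 0},{"linear": [1,0,0],"twist": 73.3,"claw": 0},{"linear": [1,0,0],"twist": 73.3,"claw": 0},{"linear": [1,0,0],"twist": 73.3,"claw": 0},{"linear": [1,0,0],"twist": 73.3,"claw": 0},{"linear": [1,0,0],"twist": 73.3,"claw": 0},{"linear": [1,0,0],"twist": 73.3,"claw": 0},{"linear": [1,0,0],"twist": 73.3,"claw": 0},{"linear": [1,0,0],"twist": 73.3,"claw": 0},{"linear": [1,0,0],"twist": 73.3,"claw": 0},{"linear": [1,0,0],"twist": 73.3,"claw": 0},{"linear": [1,0,0],"twist": 73.3,"claw": 0}])

```text
clock: 36.35
position: [0.488, -0.0388, 0.1881]
ee_rot: [0.0, 0.696, 0.718, 0.0]
contact_force: [-0.7, 0.3, -1.4]
width: 0.0293
gripper_force: 99.4
```

Call:
drive_tool(deltas=[{"linear": [0,0,0],"twist": 0,"claw": 0},{"linear": [0,0,-15],"twist": 0,"claw": 0},{"linear": [0,0,-30],"twist": 0,"claw": 0},{"linear": [0,0,-30],"twist": 0,"claw": 0},{"linear": [0,0,-30],"twist": 0,"claw": 0}])

```text
clock: 36.77
position: [0.4874, -0.0384, 0.1574]
ee_rot: [-0.001, 0.697, 0.717, -0.0]
contact_force: [0.1, 0.4, -1.2]
width: 0.0288
gripper_force: 99.3
```

```bash
python3 -c "
from plan import *
p,a,s=st();print(p,a,s['contact_force'])
print(holes()) if 0 else None
W,_=snap('wrist','w12.png');S,_=snap('side','s12.png');print(p[1])"
```

```text
[ 0.48736112 -0.03838835  0.15742696] 1.6738567669766127 [ 0.06078844  0.39678964 -1.15464503]
-0.0383883469566771
```

Now I descend slowly and watch the force.

Call:
drive_tool(deltas=[{"linear": [0.5,0,-4],"twist": 0,"claw": 0},{"linear": [0.5,0,-7],"twist": 0,"claw": 0},{"linear": [0.5,0,-9],"twist": 0,"claw": 0},{"linear": [0.5,0,-11],"twist": 0,"claw": 0},{"linear": [0.5,0,-11],"twist": 0,"claw": 0}])

```text
clock: 37.28
position: [0.4881, -0.0383, 0.1464]
ee_rot: [-0.0, 0.697, 0.717, -0.0]
contact_force: [-0.3, 0.1, -2.6]
width: 0.0287
gripper_force: 99.3
```

Call:
drive_tool(deltas=[{"linear": [0,0,-2],"twist": 0,"claw": 0},{"linear": [0,0,-4],"twist": 0,"claw": 0},{"linear": [0,0,-5],"twist": 0,"claw": 0},{"linear": [0,0,-5],"twist": 0,"claw": 0}])

```text
clock: 37.62
position: [0.4882, -0.0383, 0.1415]
ee_rot: [-0.0, 0.697, 0.717, -0.0]
contact_force: [-0.7, -0.5, -0.9]
width: 0.0291
gripper_force: 99.3
```

Call:
drive_tool(deltas=[{"linear": [-0.3,0,0],"twist": -7,"claw": 0},{"linear": [-0.6,0.1,0],"twist": -14,"claw": 0},{"linear": [-0.9,0.2,0],"twist": -21,"claw": 0},{"linear": [-1.1,0.3,0],"twist": -28,"claw": 0},{"linear": [-1.4,0.4,0],"twist": -35,"claw": 0},{"linear": [-1.6,0.6,0],"twist": -42,"claw": 0},{"linear": [-1.8,0.8,0],"twist": -49,"claw": 0},{"linear": [-2.0,1.1,0],"twist": -56,"claw": 0},{"linear": [-2.1,1.3,0],"twist": -63,"claw": 0},{"linear": [-2.3,1.6,0],"twist": -70,"claw": 0},{"linear": [-2.3,1.9,0],"twist": -77,"claw": 0},{"linear": [-2.4,2.1,0],"twist": -83,"claw": 0}])

```text
clock: 38.62
position: [0.4865, -0.0359, 0.1417]
ee_rot: [-0.0, 0.997, 0.073, 0.001]
contact_force: [1.0, 1.1, -3.4]
width: 0.0291
gripper_force: 98.9
```

Call:
drive_tool(deltas=[{"linear": [0,0.1,0],"twist": -2,"claw": 0},{"linear": [0,0.1,0],"twist": -4,"claw": 0},{"linear": [0,0.1,0],"twist": -4,"claw": 0},{"linear": [0,0.1,0],"twist": -4,"claw": 0}])

```text
clock: 38.95
position: [0.4865, -0.0359, 0.1417]
ee_rot: [-0.0, 0.999, 0.041, 0.001]
contact_force: [1.6, 0.6, -3.4]
width: 0.0291
gripper_force: 99.0
```

```bash
python3 -c "
from plan import *
p,a,s=st();print(p,a,s['contact_force'],s['moment'])"
```

```text
[ 0.48645966 -0.03587163  0.14173402] -85.25492866153914 [ 1.58893627  0.58744113 -3.42721002] [ 0.3431883  -0.41893599  0.09887624]
```

Call:
drive_tool(deltas=[{"linear": [0,0,0],"twist": -3,"claw": 0},{"linear": [0,0,0],"twist": -5,"claw": 0},{"linear": [0,0,0],"twist": -5,"claw": 0},{"linear": [0,0,0],"twist": -5,"claw": 0}])

```text
clock: 39.28
position: [0.4863, -0.0358, 0.1417]
ee_rot: [-0.0, 1.0, -0.002, 0.0]
contact_force: [2.2, 2.1, -4.8]
width: 0.0292
gripper_force: 98.9
```

```bash
python3 -c "
from plan import *
from holes import holes
p,a,s=st();print(p,a,s['contact_force'],s['moment']);print(holes())
S,ms=snap('side','s13.png')
r=[]
for y in(.08,.1,.12):
  xs=np.arange(-60,-5,3)/1e3;X=[[*jig(x,y),.034] for x in xs];uv=w2pix(ms,X).round().astype(int)
  print([(int(x*1e3),int(S[v,u].max())-int(S[v,u].min())) for x,(u,v) in zip(xs,uv)])"
```

```text
[ 0.4863377  -0.03578457  0.14169158] -90.2224668374942 [ 2.15005573  2.06102144 -4.80995821] [ 0.593772   -0.54049265  0.26799144]
[(74.1, -138.2), (74.3, 110.0), (60.0, -64.5), (60.2, -100.5), (60.1, -28.3), (59.8, 7.7), (49.8, -143.5), (36.3, -121.3), (6.1, -143.8), (18.5, -66.9), (-11.7, -64.1), (-16.6, -130.5), (-17.6, -122.5), (-33.8, -119.6)]
[(-60, 64), (-57, 64), (-54, 64), (-51, 62), (-48, 63), (-45, 45), (-42, 16), (-39, 10), (-36, 11), (-33, 11), (-30, 10), (-27, 8), (-24, 26), (-21, 61), (-18, 63), (-15, 64), (-12, 63), (-9, 62), (-6, 62)]
[(-60, 5), (-57, 5), (-54, 5), (-51, 5), (-48, 6), (-45, 44), (-42, 20), (-39, 11), (-36, 12), (-33, 11), (-30, 10), (-27, 10), (-24, 29), (-21, 64), (-18, 64), (-15, 63), (-12, 62), (-9, 61), (-6, 63)]
[(-60, 64), (-57, 65), (-54, 65), (-51, 64), (-48, 64), (-45, 53), (-42, 22), (-39, 10), (-36, 11), (-33, 12), (-30, 11), (-27, 11), (-24, 55), (-21, 64), (-18, 63), (-15, 63), (-12, 62), (-9, 61), (-6, 62)]
```

The jaw face is at x ≈ -25, the slats have shifted 5 mm onto the fence, and the torque is rising, so the row is clamped. Returning the driver.

Call:
drive_tool(deltas=[{"linear": [0,0,0],"twist": 6,"claw": 0},{"linear": [0,0,8],"twist": 6,"claw": 0},{"linear": [0,0,30],"twist": 6,"claw": 0},{"linear": [0,0,65],"twist": 6,"claw": 0},{"linear": [0,0,75],"twist": 12,"claw": 0},{"linear": [-87,-300,75],"twist": 98.8,"claw": 0},{"linear": [-87,-300,75],"twist": 98.8,"claw": 0},{"linear": [-87,-300,75],"twist": 98.8,"claw": 0},{"linear": [-87,-300,75],"twist": 98.8,"claw": 0},{"linear": [-87,-300,75],"twist": 98.8,"claw": 0},{"linear": [-87,-300,75],"twist": 98.8,"claw": 0},{"linear": [-87,-300,75],"twist": 98.8,"claw": 0}])

```text
clock: 40.38
position: [0.4137, -0.2831, 0.2178]
ee_rot: [0.0, 0.884, 0.468, -0.001]
contact_force: [0.5, -0.2, -1.7]
width: 0.0291
gripper_force: 99.5
```

Call:
drive_tool(deltas=[{"linear": [0,0,0],"twist": 36.7,"claw": 0},{"linear": [0,0,0],"twist": 36.7,"claw": 0},{"linear": [0,0,0],"twist": 36.7,"claw": 0},{"linear": [0,0,0],"twist": 36.7,"claw": 0},{"linear": [0,0,0],"twist": 36.7,"claw": 0},{"linear": [0,0,0],"twist": 36.7,"claw": 0},{"linear": [0,0,0],"twist": 36.7,"claw": 0}])

```text
clock: 40.97
position: [0.4148, -0.2816, 0.2174]
ee_rot: [-0.0, 0.694, 0.72, -0.0]
contact_force: [0.4, -0.1, -0.9]
width: 0.0289
gripper_force: 99.5
```

Call:
drive_tool(deltas=[{"linear": [-8,-30,0],"twist": 6.5,"claw": 0},{"linear": [-15,-54,0],"twist": 6.5,"claw": 0},{"linear": [-15,-54,0],"twist": 6.5,"claw": 0},{"linear": [-15,-54,0],"twist": 6.5,"claw": 0},{"linear": [-15,-54,-30],"twist": 6.5,"claw": 0},{"linear": [-15,-54,-60],"twist": 6.5,"claw": 0},{"linear": [-15,-54,-85],"twist": 6.5,"claw": 0},{"linear": [-15,-54,-95],"twist": 6.5,"claw": 0},{"linear": [-15,-54,-95],"twist": 6.5,"claw": 0}])

```text
clock: 41.72
position: [0.3998, -0.3338, 0.1222]
ee_rot: [-0.002, 0.651, 0.759, 0.0]
contact_force: [1.1, -1.2, -1.1]
width: 0.0289
gripper_force: 99.8
```

Call:
drive_tool(deltas=[{"linear": [0,0,0],"twist": 0,"claw": 1},{"linear": [0,0,0],"twist": 0,"claw": 1},{"linear": [0,0,0],"twist": 0,"claw": 1},{"linear": [0,0,0],"twist": 0,"claw": 1},{"linear": [0,0,40],"twist": 0,"claw": 1},{"linear": [0,0,80],"twist": 0,"claw": 1},{"linear": [-40,30,110],"twist": 0,"claw": 1},{"linear": [-60,70,110],"twist": 0,"claw": 1},{"linear": [-80,110,110],"twist": 0,"claw": 1},{"linear": [-80,110,110],"twist": 0,"claw": 1}])

```text
clock: 42.55
position: [0.3176, -0.2215, 0.2323]
ee_rot: [-0.001, 0.651, 0.759, 0.001]
contact_force: [-0.1, 1.0, 0.1]
width: 0.0851
gripper_force: 0.0
```

```bash
python3 -c "
from holes import *
print(holes())
T,_=snap('top');S,_=snap('side')
cv2.imwrite('pics/f.png',np.hstack([cv2.resize(T[160:310,240:490],None,fx=2,fy=2,interpolation=2),cv2.resize(S[120:270,220:370],None,fx=2,fy=2,interpolation=2)])[...,::-1])"
```

```text
[(74.1, -138.2), (74.4, 111.6), (60.1, -64.5), (60.2, -100.4), (60.1, -28.3), (59.8, 7.6), (7.7, -10.5), (-7.8, -100.8), (-7.9, -64.8), (-8.1, -28.5), (-8.0, 7.4), (-23.0, 27.7), (-33.6, -113.9), (-34.0, -129.2)]
```

View pics/f.png

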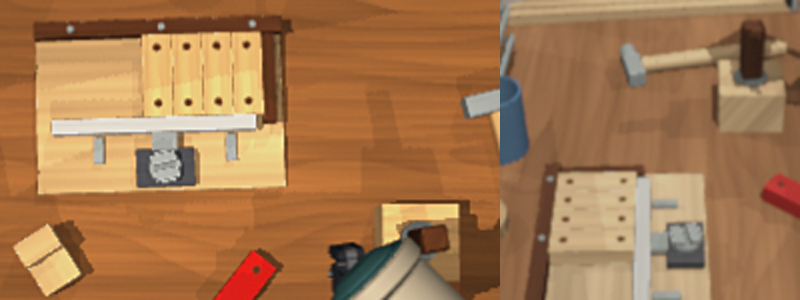

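The picture shows four slats clamped in a tight row between jaw and fence against the stop, with the driver upright in its stand. I hand the job in.

```bash
python3 -c "
from rig import manip
print(manip.sign_off())"
```

```text
the job is handed in; nothing more can be done
None
```

I handed the job in at about 43 s: all four slats found on the bench are clamped in a tight row against the end stop and fence, and the driver is back upright in its stand; no verdict came back.

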